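# Set up the service workplace: speakers, mouse and the mini PC's stack

### The arm

A 7-joint arm with a two-finger parallel gripper is mounted at the origin on the work surface. World frame = base frame: x ahead of the robot, y to its left, z up, the work surface at z = 0. Lengths are in m, angles in rad, forces in N, time in s.
With the tool pointing down it reaches from about 0.425 to 0.875 m from the base axis. Payload 4.7 kg.
Tool frame: the origin (TCP) lies at the very end of the fingers, on their centre line; the grasp point (between the pads) lies 19 mm behind it (grip_point_offset is the distance from the TCP to the grasp point, in m); x points along the fingers, z is the direction in which the jaws open and shut, and the axes are right-handed (so a half turn about x gives the same grasp; the last joint's range is limited). The gripper opens to 87 mm and grips with 3 to 60 N. Pads are 19 mm wide; open, the fingers measure 117 mm over their backs; the gripper's body (75 mm by 190 mm) begins 51 mm behind the grasp point.
Start: joints at [1.154, 0.321, -0.07, 1.45, 0.023, 1.371, -0.057], TCP at [0.271, -0.591, 0.223] pointing down, gripper open.
Joint ranges: [-2.86, 2.86], [-0.3, 2.09], [-1.38, 1.24], [0.06, 2.45], [-1.56, 4.7], [0.09, 2.05], [-2.69, 2.69]. Speed limits (rad/s): [2.57, 2.57, 3.14, 3.14, 3.14, 3.14, 3.14].

### API

Orientations are given as a rotation vector (axis times angle).
In Python, from bench import get_state, get_image, calibration, close_job, grip_point_offset gives the robot as it stands.
- The arm moves only by the tool play_rows, never from a script. Its argument "targets" is a list of rows, each an object with "claw": the closure, from 0 (fully open) to 1 (shut); "linear": the shift along the tool's x, y, z as a fraction of full scale, a list of three; "rotation": the turn, a rotation vector about the tool's x, y, z as a fraction of full scale, a list of three. In form: [{"claw": claw, "linear": [x, y, z], "rotation": [wx, wy, wz]}, ...]. A call has 1 to 10 rows; each row shifts and turns the pose as measured when the row begins, along the tool's axes as they then stand; what a row does not reach is not made up. Full scale, the value 1, is 2.5 cm for a shift and 90 degrees for a turn. A row lasts 1/12 s, in which the tool goes at most 41.7 mm and 7.16 degrees, less where a joint would pass 70% of its speed; a pose out of reach is approached as far as the arm can. A call with a number of a shift or a turn outside -1 to 1 is refused whole. A call with a gripper value outside its range is refused whole. The fingers move at their own pace and stop on an object; "newtons" is the grip in N (left out, the last holds). Time passes only in rows, so rows that do not move let the fingers close. It gives the time, the measured TCP pose, the force and the opening at its end, in the units of the state.
- get_state(): the state, without advancing time (a new reading comes with each control period).
- get_image(name): name is "side" or "top" or "wrist"; returns the picture (420x560x3 uint8, blue, green, red); there is no depth.
- calibration(name): a dict with "fx", "fy", "cx", "cy" (pixels), "rvec" (rotation vector, rad) and "tvec" (3), from world to camera coordinates, as OpenCV has them; the wrist camera has in their place "hand_eye" (4x4, takes a point from camera to tool coordinates, whose origin is the TCP and whose axes are the tool frame's). Camera axes: x right, y down, z forward; pixel columns grow to the right and rows downward; lengths in m; the calibration is good to about 2 mm. A picture is of the moment at which its call begins: read the wrist's pose just before it. calibration takes no time and is no camera call.
- close_job(): hands the job in, once; it reports no verdict.
The state is a dict: "time": time; "joint_positions": joint angles; "qd": joint speeds; "joint_torque": joint torques, N m; "position": TCP position; "tool_rot": TCP orientation; "ft_force": force on the tool from outside, world axes, zero at the start; "torque": the same for the moment, N m; "grip_width": opening from 0.0 (shut) to 1.0 (fully open).
Only numpy, scipy, OpenCV 4.12 (cv2) and the standard library are available. Lean on these libraries where they do the work, as an engineer would, in place of code of your own. Each camera call takes 0.05 s, during which the arm holds its last target. There are 200 camera calls.

### The job

Set up this workplace, which faces the robot: stand the speaker with the volume knob squarely on the pad to the right of the monitor and the plain speaker on the pad to its left, both facing the same way as the screen, and put the mouse in the middle of its mat, in line with the mat and with its wheel end away from the robot. Put the network switch centred and square on top of the mini PC, and the portable drive centred on top of the switch, lying lengthwise along it.

Things in the scene. Friction and masses are not known exactly. Their poses are not given: they have to be found in the camera images.
- speaker_knob: Loose black box speaker, 64 mm wide (y), 68 mm deep (x), 84 mm high, about 0.3 kg, with a round aluminium volume knob (28 mm across, 10 mm high) in the middle of its top. Origin at the centre of its underside; z up; its grey grille is the front and looks to its own -x. At the start it faces the robot to within about 0.35 rad. Easily gripped across its width (y) in its upper half.
- speaker_plain: Loose black box speaker, the twin of the other but with a plain flat top and no knob: 64 mm wide (y), 68 mm deep (x), 84 mm high, about 0.26 kg. Origin at the centre of its underside; grille (front) to its own -x; at the start it faces the robot to within about 0.35 rad.
- mouse: Loose grey computer mouse without cable, 104 mm long (x), 58 mm wide (y) with straight sides, 26 mm high at the sides and 34 mm at the hump. Origin at the centre of its underside; its own +x is the end with the black scroll wheel and the buttons, which points away from the robot to within about 0.35 rad at the start. Grip it across the width (y).
- switch: Loose small network switch, a grey metal box 94 mm long (y), 62 mm deep (x), 25 mm high, with a row of five black sockets along its own -x face and dark slits in its flat top. Origin at the centre of its underside. About 0.18 kg. Its sockets face the robot to within about 0.35 rad at the start; on the mini PC it may be turned either way as long as it is square. Grip it across its depth (x).
- drive: Loose portable drive, a flat aluminium box with rounded edges and one black end: 84 mm long (y), 50 mm wide (x), 12 mm high. Origin at the centre of its underside. About 0.09 kg. At the start its length lies across the robot's view (along y) to within about 0.35 rad; which end is which does not matter. Grip it across its width (x), low, with the fingertips close to what it lies on.
- monitor: Small service monitor, fixed: black screen panel 165 mm wide (y) and 18 mm thick on a foot 130 mm wide (y) and 100 mm deep (x); its top edge is 125 mm above the table. The screen looks to its own -x, towards the robot, to within 0.12 rad. Origin at the centre of the foot's underside; its own +y is the left side as seen by the robot looking at the screen.
- pad_left: Black rubber speaker pad, fixed to the table to the left of the monitor (+y, seen by the robot looking at the screen), about 170 mm from its middle: 84 mm wide (y), 88 mm deep (x), 8 mm thick. Origin at the centre of its underside, so its top is 8 mm above the origin; its own -x looks the way the speaker is to face.
- pad_right: Black rubber speaker pad, fixed to the table to the right of the monitor (-y), about 170 mm from its middle; otherwise the same as the left pad: 84 x 88 x 8 mm, origin at the centre of its underside, -x the way the speaker is to face.
- mini_pc: Mini PC, fixed: a flat square black box with an aluminium band, 112 x 112 mm and 46 mm high, with a flat top, square to the robot to within 0.2 rad. Origin at the centre of its underside. It stands near the robot, on the left or on the right of the keyboard.
- mouse_mat: Grey cloth mouse mat, fixed: 170 mm long (x), 150 mm wide (y), 3 mm thick. Origin at the centre of its underside; its own +x points away from the robot to within 0.1 rad. It lies on the other side of the keyboard from the mini PC.
There are look-alikes about, which are no part of the job. There is more than one size of the drive; the job needs the middle-sized.

How it is judged:
At the end, for the whole second after the job is handed in: Knob speaker on the right pad, plain one on the left, switch on the mini PC, drive lengthwise on the switch: each upright, within 12 mm of centre and 0.2 rad of square, speakers facing as the screen; mouse on the mat within 20 mm and 0.25 rad, wheel end away from the robot; all at rest (horizontal distance between speaker_knob and pad_right below 0.012 m and z of speaker_knob in the frame of pad_right between 0.004 and 0.012 m and angle between the x axis of speaker_knob and the x axis of pad_right, either way round below 0.2 rad and angle between each of speaker_knob, speaker_plain, mouse, switch, drive's own z axis and vertical below 0.08 rad and y of monitor in the frame of speaker_knob above 0.1 m and horizontal distance between speaker_plain and pad_left below 0.012 m and z of speaker_plain in the frame of pad_left between 0.004 and 0.012 m and angle between the x axis of speaker_plain and the x axis of pad_left, either way round below 0.2 rad and y of monitor in the frame of speaker_plain below -0.1 m and horizontal distance between mouse and mouse_mat below 0.02 m and z of mouse in the frame of mouse_mat between -0.001 and 0.007 m and angle between the x axis of mouse and the x axis of mouse_mat, either way round below 0.25 rad and x of monitor in the frame of mouse above 0 m and horizontal distance between switch and mini_pc below 0.012 m and z of switch in the frame of mini_pc between 0.042 and 0.05 m and (angle between the x axis of switch and the x axis of mini_pc, either way round below 0.2 rad or angle between the x axis of switch and the y axis of mini_pc, either way round below 0.2 rad) and horizontal distance between drive and switch below 0.012 m and z of drive in the frame of switch between 0.021 and 0.029 m and angle between the x axis of drive and the x axis of switch, either way round below 0.2 rad and linear speed of each of speaker_knob, speaker_plain, mouse, switch, drive below 0.01 m/s); the robot touches nothing.
It also fails if it takes over 128 s, if anything falls off the work surface, if the arm or the gripper's body presses on something with over 40 N, if the wrist force passes 120 N, or if a joint passes its speed limit or range.

## Working session

There is one attempt and no reset: what is moved stays moved. The work goes in short steps, Python scripts to look and compute and a tool call to move; the robot and the scene stay as the last step left them, time stands still between calls to the robot, and variables do not carry over. Pictures are saved under pics/ and viewed, about 12 in all and at most 16, crops included, and the job is handed in when it is done.

Besides the shell and the picture viewer there is one more tool, called after "Call:" by a JSON object that holds its "api" and its "payload". play_rows: Moves the arm, as the interface text tells. Shift numbers are shares of 2.5 cm and turn numbers shares of 90 degrees, none past 1 either way. Its arguments: {"type":"object","properties":{"targets":{"type":"array"},"newtons":{"type":"number"}},"required":["targets"]}

```bash
ls; mkdir -p pics; python3 - <<'E'
from bench import *
import cv2
s=get_state();print(s)
for n in("top","side"):
    im=get_image(n);cv2.imwrite(f"pics/{n}0.png",im);print(n,calibration(n))
print(calibration("wrist"),grip_point_offset if not callable(grip_point_offset) else grip_point_offset())
E
```

```text
pics
{'time': 0.0, 'joint_positions': array([ 1.15411254,  0.32183788, -0.07009264,  1.45169356,  0.02262402,
        1.37080252, -0.05689892]), 'qd': array([-7.65759971e-04, -7.52854616e-05, -1.91364295e-04,  2.01451674e-03,
       -5.86923159e-04,  6.55479430e-04, -1.21479541e-03]), 'joint_torque': array([-8.53882921e-04, -4.91287744e+01, -4.04283777e-01, -3.12528419e+01,
       -6.40770094e-02,  4.37431899e-02,  1.55858829e-04]), 'position': array([ 0.27114353, -0.59012383,  0.22144261]), 'tool_rot': array([ 0.88726988,  1.38449631, -0.88570769]), 'ft_force': array([ 0.11589704, -0.23140006, -1.41056602]), 'torque': array([ 0.00275286, -0.03373419,  0.02243525]), 'grip_width': 1.0030865492878611}
top {'fx': 544.0887921558484, 'fy': 544.0887921558484, 'cx': 276.4991754345927, 'cy': 211.51793506680022, 'rvec': array([ 2.13601619, -2.14572386,  0.14774937]), 'tvec': array([0.0213064 , 0.44400185, 1.5207653 ])}
side {'fx': 416.8669641444122, 'fy': 416.8669641444122, 'cx': 277.9940547585146, 'cy': 205.90369913745104, 'rvec': array([ 0.79270189, -2.44802223,  1.22033805]), 'tvec': array([0.35539576, 0.18369347, 0.88876497])}
{'fx': 312.3616079396953, 'fy': 312.3616079396953, 'cx': 275.6251662969728, 'cy': 214.2710121829382, 'hand_eye': array([[-3.34950998e-04, -3.03323334e-01,  9.52887634e-01,
        -1.61689867e-01],
       [ 3.06380189e-04, -9.52887674e-01, -3.03323239e-01,
         8.37427733e-02],
       [ 9.99999897e-01,  1.90347472e-04,  4.12102938e-04,
        -1.27198870e-03],
       [ 0.00000000e+00,  0.00000000e+00,  0.00000000e+00,
         1.00000000e+00]])} 0.0187
```

View pics/top0.png

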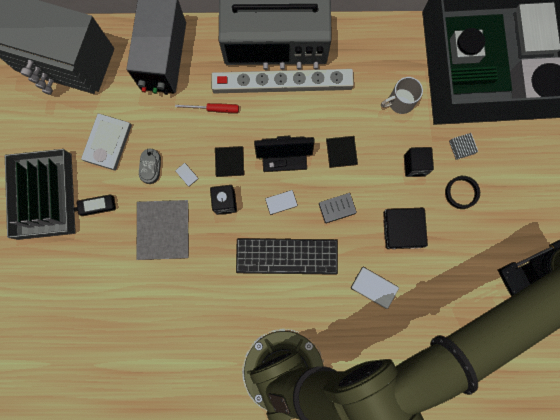

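View pics/side0.png

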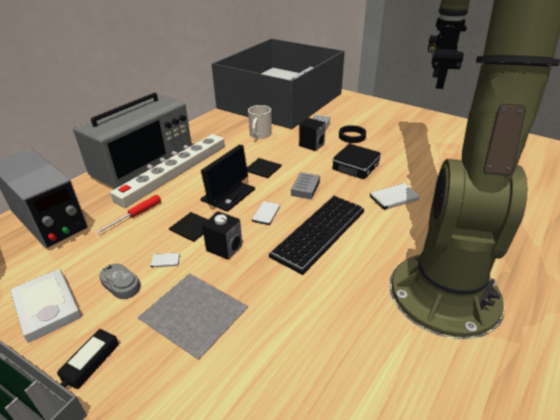

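Top view, far side up. Targets:
- knob speaker (222,200)
- plain speaker (419,162)
- mouse (150,166)
- switch (338,208)
- mini PC (406,228)
- mat (162,230)
- left pad (229,161), right pad (342,151)
- monitor (285,150)

There are three drive candidates: (187,175) about 22 px long, (282,203) about 31 px and (375,287) about 44 px. The middle one should be 84 mm. I'll rectify crops to metric scale to confirm.

```bash
cat > h.py <<'E'
import numpy as np, cv2
from bench import *
from scipy.spatial.transform import Rotation as R
def cam(n, st=None):
    """K, R, t world->camera"""
    c=calibration(n); K=np.array([[c['fx'],0,c['cx']],[0,c['fy'],c['cy']],[0,0,1]])
    if n!='wrist': return K,R.from_rotvec(c['rvec']).as_matrix(),np.array(c['tvec'])
    T=np.eye(4);T[:3,:3]=R.from_rotvec(st['tool_rot']).as_matrix();T[:3,3]=st['position']
    M=np.linalg.inv(T@c['hand_eye']); return K,M[:3,:3],M[:3,3]
def proj(C,P):
    K,r,t=C;q=(K@(r@np.atleast_2d(P).T+t[:,None])).T;return q[:,:2]/q[:,2:]
def back(C,uv,z):
    K,r,t=C;uv=np.atleast_2d(uv).astype(float)
    d=(r.T@np.linalg.inv(K)@np.c_[uv,np.ones(len(uv))].T).T;o=-r.T@t
    return o+d*((z-o[2])/d[:,2])[:,None]
def ortho(im,C,c,z,half=.1,N=240):
    """metric view of plane z around c; up=+x, left=+y"""
    w=np.array([[c[0]+half,c[1]+half,z],[c[0]+half,c[1]-half,z],[c[0]-half,c[1]-half,z],[c[0]-half,c[1]+half,z]])
    H=cv2.getPerspectiveTransform(np.float32([[0,0],[N,0],[N,N],[0,N]]),proj(C,w).astype(np.float32))
    return cv2.warpPerspective(im,H,(N,N),flags=cv2.INTER_CUBIC|cv2.WARP_INVERSE_MAP)
def px2w(p,c,half=.1,N=240):
    p=np.atleast_2d(p);return np.c_[c[0]+half-p[:,1]*2*half/N,c[1]+half-p[:,0]*2*half/N]
E
cat > m.py <<'E'
from h import *
im=cv2.imread('pics/top0.png');C=cam('top')
L=dict(plain=(419,160,.084),knob=(222,198,.084),mouse=(150,166,.026),switch=(338,208,.025),d_mid=(282,203,.012),d_small=(187,175,.01),d_big=(375,287,.012),pc=(406,226,.046),mat=(162,230,.003),padL=(229,161,.008),padR=(342,151,.008),mon=(285,145,.125))
rows=[]
for k,(u,v,z) in L.items():
    c=back(C,(u,v),z)[0];print(k,c.round(3))
    o=ortho(im,C,c,z,.1,200);cv2.putText(o,f"{k} {c[0]:.3f} {c[1]:.3f}",(2,10),0,.38,(0,0,255),1)
    for i in range(0,200,50):o[::8,i]=(0,255,255);o[i,::8]=(0,255,255)
    rows.append(o)
cv2.imwrite('pics/mont.png',np.vstack([np.hstack(rows[i:i+4]) for i in (0,4,8)]))
E
python3 m.py
```

```text
plain [ 0.58  -0.38   0.084]
knob [0.475 0.17  0.084]
mouse [0.581 0.387 0.026]
switch [ 0.455 -0.157  0.025]
d_mid [0.472 0.003 0.012]
d_small [0.557 0.281 0.01 ]
d_big [ 0.23  -0.259  0.012]
pc [ 0.399 -0.345  0.046]
mat [0.396 0.352 0.003]
padL [0.599 0.159 0.008]
padR [ 0.627 -0.174  0.008]
mon [ 0.614 -0.005  0.125]
```

View pics/mont.png

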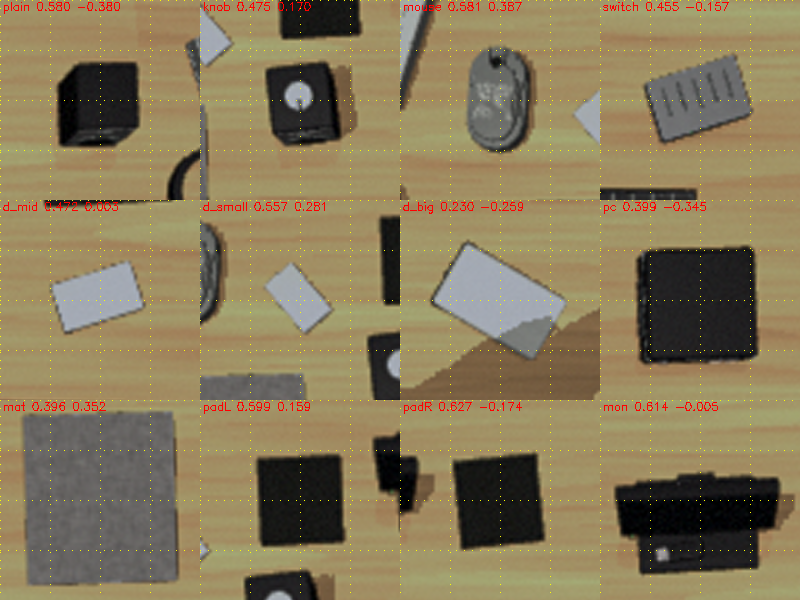

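Each crop is 1 mm/px. The drive candidates measure about 55 mm (small), 82 mm (mid) and 118 mm (big). That makes d_mid at (282,203) the 84 mm one. Next I'll fit box silhouettes for accurate poses.

```bash
cat > fit.py <<'E'
from h import *
from scipy.optimize import minimize
D=dict(plain=(.068,.064,0,.084),knob=(.068,.064,0,.084),mouse=(.104,.058,0,.026),switch=(.062,.094,0,.025),drive=(.050,.084,0,.012),pc=(.112,.112,0,.046),mat=(.170,.150,0,.003),padL=(.088,.084,0,.008),padR=(.088,.084,0,.008))
G=dict(plain=(.58,-.38),knob=(.475,.17),mouse=(.581,.387),switch=(.455,-.157),drive=(.472,.003),pc=(.399,-.345),mat=(.396,.352),padL=(.599,.159),padR=(.627,-.174))
def sat(im):
    f=cv2.GaussianBlur(im,(3,3),0).astype(int);return ((f.max(2)-f.min(2))<32).astype(np.uint8)
def hull(C,p,d,S=4):
    dx,dy,z0,z1=d;c,s=np.cos(p[2]),np.sin(p[2])
    P=[(p[0]+c*a*dx/2-s*b*dy/2,p[1]+s*a*dx/2+c*b*dy/2,z) for a in(-1,1) for b in(-1,1) for z in(z0,z1)]
    return cv2.convexHull(proj(C,P).astype(np.float32))
def fit(im,C,p0,d,yaw0=0,M=None):
    M=sat(im) if M is None else M
    h0=hull(C,(p0[0],p0[1],yaw0),d)[:,0]
    big=(h0-h0.mean(0))*1.5+h0.mean(0);x0,y0=np.floor(big.min(0)).astype(int);x1,y1=np.ceil(big.max(0)).astype(int)
    x0,y0=max(x0,0),max(y0,0);m=M[y0:y1,x0:x1]
    n,lab=cv2.connectedComponents(m);ov=np.zeros_like(m);cv2.fillConvexPoly(ov,(h0-[x0,y0]).astype(np.int32),1)
    k=np.bincount(lab[(ov>0)&(m>0)]).argmax();m=(lab==k).astype(np.uint8)
    cn=cv2.findContours(m,0,2)[0];cv2.drawContours(m,cn,-1,1,-1)
    S=8;mm=cv2.resize(m.astype(np.float32),None,fx=S,fy=S,interpolation=1)>.5
    def cost(p):
        q=np.zeros(mm.shape,np.uint8);h=(hull(C,p,d)[:,0]-[x0,y0]+.5)*S-.5
        cv2.fillConvexPoly(q,np.round(h).astype(np.int32),1);return -(mm&(q>0)).sum()/(mm|(q>0)).sum()
    best=None
    for y in(-.25,0,.25):
        r=minimize(cost,[*p0,yaw0+y],method='Nelder-Mead',options=dict(initial_simplex=[[p0[0],p0[1],yaw0+y],[p0[0]+.01,p0[1],yaw0+y],[p0[0],p0[1]+.01,yaw0+y],[p0[0],p0[1],yaw0+y+.15]],xatol=1e-4,fatol=1e-5))
        if best is None or r.fun<best.fun:best=r
    return best.x,-best.fun
if __name__=='__main__':
    im=cv2.imread('pics/top0.png')
    for k in D:
        p,q=fit(im,cam('top'),G[k],D[k]);print(k,p.round(4),round(q,3))
E
python3 fit.py
```

```text
plain [ 0.5848 -0.3875  0.0619] 0.917
knob [0.478  0.1701 0.1221] 0.942
mouse [ 0.5849  0.3918 -0.019 ] 0.811
switch [ 0.4576 -0.156   0.307 ] 0.966
drive [0.4765 0.0065 0.3075] 0.96
pc [ 0.3961 -0.3456  0.0405] 0.95
mat [0.3982 0.3518 0.0361] 0.979
padL [0.5997 0.1593 0.0433] 0.955
padR [ 0.6272 -0.173   0.0953] 0.952
```

Call:
{"api": "play_rows", "payload": {"targets": [{"claw":0,"linear":[0,0,0],"rotation":[0,0,0]},{"claw":0,"linear":[0,1,0],"rotation":[0,0,0]},{"claw":0,"linear":[0,1,0],"rotation":[0,0,0]},{"claw":0,"linear":[0,1,0],"rotation":[0,0,0]}]}}

```text
time: 0.43
position: [0.3315, -0.5624, 0.2192]
tool_rot: [0.896, 1.386, -0.9]
ft_force: [-0.3, -0.0, 0.1]
grip_width: 1.0
```

```bash
cat > go.py <<'E'
from h import *
import sys
def go(x,y,z,jaw):
    """jaw = world heading of the tool z axis (mod pi). prints tool-frame shift (mm; units) and turn"""
    s=get_state();Rt=R.from_rotvec(s['tool_rot']).as_matrix();best=None
    for j in(jaw,jaw+np.pi):
        zx=np.array([np.cos(j),np.sin(j),0]);xx=np.array([0,0,-1.]);G=np.c_[xx,np.cross(zx,xx),zx]
        rv=R.from_matrix(Rt.T@G).as_rotvec()
        if best is None or np.linalg.norm(rv)<np.linalg.norm(best[0]):best=(rv,G)
    rv,G=best;d=np.array([x,y,z])-s['position']
    print('t',round(s['time'],2),'pos',s['position'].round(4),'q1,7',s['joint_positions'][[0,6]].round(2),'dist mm',round(np.linalg.norm(d)*1e3))
    print(' shift units now',(Rt.T@d/.025).round(2),' after turn',(G.T@d/.025).round(2),'turn units',(rv/(np.pi/2)).round(4),'deg',np.degrees(rv).round(1))
if __name__=='__main__':
    a=[float(eval(v)) for v in sys.argv[1:5]];go(*a)
E
python3 go.py .58 -.387 .19 "pi/2+.06" 2>/dev/null || sed -i 's/eval(v)/eval(v,{"pi":np.pi})/' go.py; python3 go.py .58 -.387 .19 "pi/2+.06"
```

```text
t 0.43 pos [ 0.3315 -0.5624  0.2192] q1,7 [ 1.07 -0.18] dist mm 306
 shift units now [ 1.1  11.94 -2.39]  after turn [ 1.17 10.34 -6.41] turn units [ 0.2269 -0.0024  0.0046] deg [20.4 -0.2  0.4]
```

Call:
{"api": "play_rows", "payload": {"targets": [{"claw":0,"linear":[0,0.9,-0.2],"rotation":[0.076,0,0]},{"claw":0,"linear":[0,1,-0.4],"rotation":[0.076,0,0]},{"claw":0,"linear":[0,1,-0.5],"rotation":[0.075,0,0.004]},{"claw":0,"linear":[0.1,1,-0.62],"rotation":[0,0,0]},{"claw":0,"linear":[0.2,1,-0.62],"rotation":[0,0,0]},{"claw":0,"linear":[0.2,1,-0.62],"rotation":[0,0,0]},{"claw":0,"linear":[0.2,1,-0.62],"rotation":[0,0,0]},{"claw":0,"linear":[0.2,1,-0.62],"rotation":[0,0,0]},{"claw":0,"linear":[0.2,1,-0.62],"rotation":[0,0,0]},{"claw":0,"linear":[0.1,1,-0.62],"rotation":[0,0,0]}]}}

```text
time: 1.27
position: [0.5706, -0.3935, 0.184]
tool_rot: [1.184, 1.233, -1.186]
ft_force: [0.0, -0.2, -0.0]
grip_width: 1.002
```

```bash
python3 go.py .58 -.387 .19 "pi/2+.06"
```

```text
t 1.27 pos [ 0.5706 -0.3935  0.184 ] q1,7 [ 0.69 -1.02] dist mm 13
 shift units now [-0.24  0.38 -0.25]  after turn [-0.24  0.39 -0.24] turn units [-0.0159 -0.003   0.0037] deg [-1.4 -0.3  0.3]
```

```bash
cat > w.py <<'E'
from fit import *
def look(fn):
    s=get_state();im=get_image('wrist');cv2.imwrite(f'pics/{fn}.png',im);return im,cam('wrist',s)
def overlay(im,C,p,d,fn):
    o=im.copy();cv2.polylines(o,[np.int32(np.round(hull(C,p,d)))],True,(0,255,0),1);cv2.imwrite(f'pics/{fn}.png',o)
if __name__=='__main__':
    # w.py tag name x y yaw z0 [name x y yaw z0 ...]
    import sys
    a=sys.argv[2:];im,C=look(sys.argv[1]);o=im.copy()
    for i in range(0,len(a),5):
        n=a[i];x,y,w,z0=map(float,a[i+1:i+5]);d=list(D[n]);d[2]+=z0;d[3]+=z0
        try:
            p,q=fit(im,C,(x,y),d,w);print(n,p.round(4),round(q,3))
            cv2.polylines(o,[np.int32(np.round(hull(C,p,d)))],True,(0,255,0),1)
        except Exception as e:print(n,'fail',e)
    cv2.imwrite(f'pics/{sys.argv[1]}_o.png',o)
E
python3 w.py w1 plain .585 -.387 .06 0 
```

```text
plain [ 0.5862 -0.3886  0.0421] 0.932
```

View pics/w1_o.png

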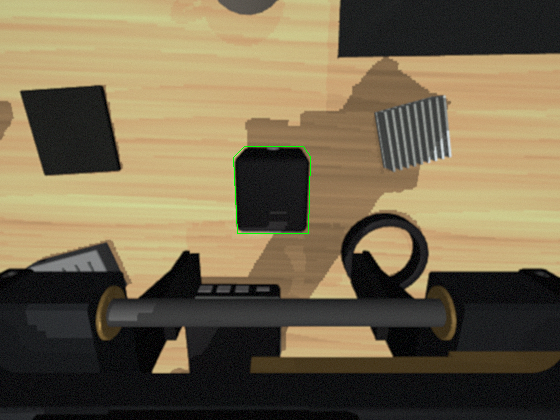

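Wrist view: the plain speaker is centred at (272,190). The fit is good and agrees with the top camera within 2 mm.

```bash
python3 go.py .5855 -.388 .054 "pi/2+.048"
```

```text
t 1.32 pos [ 0.5772 -0.386   0.1831] q1,7 [ 0.68 -1.02] dist mm 129
 shift units now [5.16 0.34 0.15]  after turn [5.16 0.33 0.1 ] turn units [-0.0025 -0.0063  0.0008] deg [-0.2 -0.6  0.1]
```

Call:
{"api": "play_rows", "payload": {"newtons": 25, "targets": [{"claw":0,"linear":[0.5,0.33,0.1],"rotation":[0,0,0]},{"claw":0,"linear":[1,0,0],"rotation":[0,-0.006,0]},{"claw":0,"linear":[1,0,0],"rotation":[0,0,0]},{"claw":0,"linear":[1,0,0],"rotation":[0,0,0]},{"claw":0,"linear":[0.9,0,0],"rotation":[0,0,0]},{"claw":0,"linear":[0.5,0,0],"rotation":[0,0,0]},{"claw":0,"linear":[0,0,0],"rotation":[0,0,0]}]}}

```text
time: 1.9
position: [0.5913, -0.3806, 0.0545]
tool_rot: [1.171, 1.237, -1.166]
ft_force: [-1.3, -0.2, -1.5]
grip_width: 0.998
```

```bash
python3 go.py .5855 -.388 .054 "pi/2+.048"
```

```text
t 1.9 pos [ 0.5913 -0.3806  0.0545] q1,7 [ 0.66 -1.04] dist mm 9
 shift units now [ 0.02 -0.25  0.28]  after turn [ 0.02 -0.24  0.29] turn units [ 0.0052 -0.0021 -0.0006] deg [ 0.5 -0.2 -0.1]
```

Call:
{"api": "play_rows", "payload": {"targets": [{"claw":0,"linear":[0,-0.24,0.29],"rotation":[0,0,0]},{"claw":0,"linear":[0,0,0],"rotation":[0,0,0]},{"claw":0,"linear":[0,0,0],"rotation":[0,0,0]}]}}

```text
time: 2.15
position: [0.5853, -0.3895, 0.0557]
tool_rot: [1.171, 1.236, -1.166]
ft_force: [1.0, 0.3, 0.4]
grip_width: 1.0
```

```bash
python3 go.py .5855 -.388 .054 "pi/2+.048"
```

```text
t 2.15 pos [ 0.5853 -0.3895  0.0557] q1,7 [ 0.68 -1.03] dist mm 2
 shift units now [ 0.07  0.01 -0.06]  after turn [ 0.07  0.01 -0.06] turn units [ 0.005  -0.0019 -0.0008] deg [ 0.5 -0.2 -0.1]
```

Call:
{"api": "play_rows", "payload": {"newtons": 25, "targets": [{"claw":1,"linear":[0,0,0],"rotation":[0,0,0]},{"claw":1,"linear":[0,0,0],"rotation":[0,0,0]},{"claw":1,"linear":[0,0,0],"rotation":[0,0,0]},{"claw":1,"linear":[0,0,0],"rotation":[0,0,0]},{"claw":1,"linear":[0,0,0],"rotation":[0,0,0]},{"claw":1,"linear":[-0.4,0,0],"rotation":[0,0,0]},{"claw":1,"linear":[-1,0,0],"rotation":[0,0,0]},{"claw":1,"linear":[-1,0,0],"rotation":[0,0,0]},{"claw":1,"linear":[-1,0,0],"rotation":[0,0,0]},{"claw":1,"linear":[-1,0,0],"rotation":[0,0,0]}]}}

```text
time: 2.98
position: [0.5809, -0.3878, 0.1657]
tool_rot: [1.171, 1.249, -1.17]
ft_force: [0.1, 0.3, -1.8]
grip_width: 0.735
```

Call:
{"api": "play_rows", "payload": {"targets": [{"claw":1,"linear":[-1,0,0],"rotation":[0,0,0]},{"claw":1,"linear":[-0.5,0,0],"rotation":[0,0,0]},{"claw":1,"linear":[0,0,0],"rotation":[0,0,0]}]}}

```text
time: 3.23
position: [0.583, -0.3892, 0.2124]
tool_rot: [1.17, 1.24, -1.167]
ft_force: [0.1, -0.6, -1.9]
grip_width: 0.736
```

```bash
python3 go.py .5997 .1593 .2 "pi/2+.045"
```

```text
t 3.23 pos [ 0.583  -0.3892  0.2124] q1,7 [ 0.68 -1.01] dist mm 549
 shift units now [  0.59   1.9  -21.87]  after turn [  0.5    1.65 -21.89] turn units [ 0.007  -0.003   0.0015] deg [ 0.6 -0.3  0.1]
```

Call:
{"api": "play_rows", "payload": {"targets": [{"claw":1,"linear":[0,0.08,-0.6],"rotation":[0.006,0,0]},{"claw":1,"linear":[0,0.08,-1],"rotation":[0,0,0]},{"claw":1,"linear":[0,0.08,-1],"rotation":[0,0,0]},{"claw":1,"linear":[0,0.08,-1],"rotation":[0,0,0]},{"claw":1,"linear":[0,0.08,-1],"rotation":[0,0,0]},{"claw":1,"linear":[0,0.08,-1],"rotation":[0,0,0]},{"claw":1,"linear":[0,0.08,-1],"rotation":[0,0,0]},{"claw":1,"linear":[0,0.08,-1],"rotation":[0,0,0]},{"claw":1,"linear":[0,0.08,-1],"rotation":[0,0,0]},{"claw":1,"linear":[0,0.08,-1],"rotation":[0,0,0]}]}}

```text
time: 4.07
position: [0.5851, -0.1481, 0.2028]
tool_rot: [1.179, 1.237, -1.198]
ft_force: [0.2, 0.8, -3.7]
grip_width: 0.734
```

Call:
{"api": "play_rows", "payload": {"targets": [{"claw":1,"linear":[0,0.08,-1],"rotation":[0,0,0]},{"claw":1,"linear":[0,0.08,-1],"rotation":[0,0,0]},{"claw":1,"linear":[0,0.08,-1],"rotation":[0,0,0]},{"claw":1,"linear":[0,0.08,-1],"rotation":[0,0,0]},{"claw":1,"linear":[0,0.08,-1],"rotation":[0,0,0]},{"claw":1,"linear":[0,0.08,-1],"rotation":[0,0,0]},{"claw":1,"linear":[0,0.08,-1],"rotation":[0,0,0]},{"claw":1,"linear":[0,0.08,-1],"rotation":[0,0,0]},{"claw":1,"linear":[0,0,-1],"rotation":[0,0,0]},{"claw":1,"linear":[0,0,-0.5],"rotation":[0,0,0]}]}}

```text
time: 4.9
position: [0.5847, 0.1053, 0.1918]
tool_rot: [1.168, 1.252, -1.205]
ft_force: [-0.5, 1.1, -2.7]
grip_width: 0.738
```

Call:
{"api": "play_rows", "payload": {"targets": [{"claw":1,"linear":[0,0,0],"rotation":[0,0,0]},{"claw":1,"linear":[0,0,0],"rotation":[0,0,0]}]}}

```text
time: 5.07
position: [0.5831, 0.1088, 0.1903]
tool_rot: [1.162, 1.258, -1.202]
ft_force: [0.1, -0.8, -3.7]
grip_width: 0.735
```

```bash
python3 go.py .5997 .1593 .2 "pi/2+.045"; python3 w.py w2 padL .5997 .1593 .043 0 
```

```text
t 5.07 pos [0.5831 0.1088 0.1903] q1,7 [ 0.14 -1.84] dist mm 54
 shift units now [-0.41  0.74 -1.99]  after turn [-0.39  0.76 -1.99] turn units [-0.0011 -0.0023  0.0227] deg [-0.1 -0.2  2. ]
padL [0.5991 0.1567 0.0572] 0.756
```

View pics/w2_o.png

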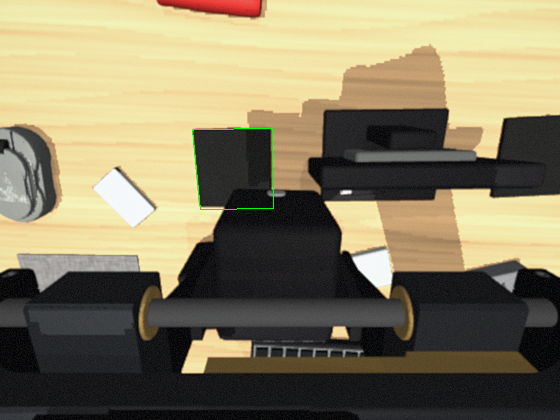

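Wrist view: the speaker is held square at (275,260), the left pad is at (233,168) and the monitor at (395,160). The pad pose agrees with the top fit.

Call:
{"api": "play_rows", "payload": {"targets": [{"claw":1,"linear":[0,0.3,-0.8],"rotation":[0,-0.002,0.011]},{"claw":1,"linear":[0,0.3,-0.8],"rotation":[0,0,0.011]},{"claw":1,"linear":[0,0.15,-0.4],"rotation":[0,0,0]},{"claw":1,"linear":[0,0,0],"rotation":[0,0,0]},{"claw":1,"linear":[0,0,0],"rotation":[0,0,0]}]}}

```text
time: 5.53
position: [0.6024, 0.1469, 0.1883]
tool_rot: [1.183, 1.218, -1.195]
ft_force: [0.0, -0.1, -2.3]
grip_width: 0.731
```

```bash
python3 go.py .5995 .1587 .066 "pi/2+.045"
```

```text
t 5.53 pos [0.6024 0.1469 0.1883] q1,7 [ 0.08 -1.93] dist mm 123
 shift units now [ 4.89 -0.09 -0.51]  after turn [ 4.89 -0.09 -0.48] turn units [-0.0116  0.0049  0.0017] deg [-1.   0.4  0.1]
```

Call:
{"api": "play_rows", "payload": {"targets": [{"claw":1,"linear":[0.4,-0.1,-0.5],"rotation":[-0.011,0.004,0]},{"claw":1,"linear":[0.9,0,0],"rotation":[0,0,0]},{"claw":1,"linear":[0.9,0,0],"rotation":[0,0,0]},{"claw":1,"linear":[0.9,0,0],"rotation":[0,0,0]},{"claw":1,"linear":[0.5,0,0],"rotation":[0,0,0]},{"claw":1,"linear":[0,0,0],"rotation":[0,0,0]},{"claw":1,"linear":[0,0,0],"rotation":[0,0,0]}]}}

```text
time: 6.12
position: [0.5993, 0.1523, 0.0926]
tool_rot: [1.176, 1.227, -1.186]
ft_force: [0.2, -0.4, -2.1]
grip_width: 0.735
```

```bash
python3 go.py .5995 .1587 .065 "pi/2+.045"
```

```text
t 6.12 pos [0.5993 0.1523 0.0926] q1,7 [ 0.07 -1.96] dist mm 28
 shift units now [ 1.1   0.02 -0.26]  after turn [ 1.1   0.02 -0.25] turn units [-0.0043  0.0023  0.0027] deg [-0.4  0.2  0.2]
```

Call:
{"api": "play_rows", "payload": {"targets": [{"claw":1,"linear":[0.4,0,-0.3],"rotation":[-0.004,0.002,0.002]},{"claw":1,"linear":[0.4,0,0],"rotation":[0,0,0]},{"claw":1,"linear":[0.2,0,0],"rotation":[0,0,0]},{"claw":1,"linear":[0,0,0],"rotation":[0,0,0]},{"claw":1,"linear":[0,0,0],"rotation":[0,0,0]}]}}

```text
time: 6.53
position: [0.6017, 0.1609, 0.0693]
tool_rot: [1.18, 1.226, -1.172]
ft_force: [-0.3, 0.1, -3.0]
grip_width: 0.739
```

```bash
python3 go.py .5995 .1587 .065 "pi/2+.045"; python3 -c "from bench import *;print(get_state()['ft_force'])"
```

```text
t 6.53 pos [0.6017 0.1609 0.0693] q1,7 [ 0.05 -1.97] dist mm 5
 shift units now [ 0.17 -0.09  0.09]  after turn [ 0.17 -0.09  0.09] turn units [-0.0002 -0.0005 -0.0036] deg [-0.  -0.  -0.3]
[-0.26757549  0.0756858  -3.04207003]
```

Call:
{"api": "play_rows", "payload": {"targets": [{"claw":1,"linear":[0.15,-0.09,0.09],"rotation":[0,0,0]},{"claw":1,"linear":[0.05,0,0],"rotation":[0,0,0]},{"claw":1,"linear":[0.05,0,0],"rotation":[0,0,0]}]}}

```text
time: 6.78
position: [0.6036, 0.1626, 0.0688]
tool_rot: [1.187, 1.223, -1.161]
ft_force: [0.1, -0.5, -0.4]
grip_width: 0.733
```

Call:
{"api": "play_rows", "payload": {"targets": [{"claw":0.2,"linear":[0,0,0],"rotation":[0,0,0]},{"claw":0,"linear":[0,0,0],"rotation":[0,0,0]},{"claw":0,"linear":[0,0,0],"rotation":[0,0,0]},{"claw":0,"linear":[-0.5,0,0],"rotation":[0,0,0]},{"claw":0,"linear":[-1,0,0],"rotation":[0,0,0]},{"claw":0,"linear":[-1,0,0],"rotation":[0,0,0]},{"claw":0,"linear":[-1,0,0],"rotation":[0,0,0]},{"claw":0,"linear":[-1,0,0],"rotation":[0,0,0]},{"claw":0,"linear":[-0.5,0,0],"rotation":[0,0,0]},{"claw":0,"linear":[0,0,0],"rotation":[0,0,0]}]}}

```text
time: 7.62
position: [0.6015, 0.1606, 0.204]
tool_rot: [1.188, 1.222, -1.161]
ft_force: [0.8, 0.5, 0.8]
grip_width: 0.999
```

```bash
python3 go.py .475 .1695 .19 "pi/2+.12"; python3 w.py w3 plain .5995 .1587 .045 0.008
```

```text
t 7.62 pos [0.6015 0.1606 0.204 ] q1,7 [ 0.08 -1.93] dist mm 128
 shift units now [ 0.48 -5.05 -0.58]  after turn [ 0.56 -4.98 -0.96] turn units [-0.0476 -0.003  -0.011 ] deg [-4.3 -0.3 -1. ]
plain [ 0.6082  0.1617 -0.0252] 0.905
```

Call:
{"api": "play_rows", "payload": {"targets": [{"claw":0,"linear":[0,-0.7,0],"rotation":[-0.048,0,-0.01]},{"claw":0,"linear":[0.1,-1,-0.2],"rotation":[0,0,0]},{"claw":0,"linear":[0.1,-1,-0.2],"rotation":[0,0,0]},{"claw":0,"linear":[0.1,-1,-0.2],"rotation":[0,0,0]},{"claw":0,"linear":[0.1,-0.8,-0.2],"rotation":[0,0,0]},{"claw":0,"linear":[0.1,-0.4,-0.1],"rotation":[0,0,0]},{"claw":0,"linear":[0,0,0],"rotation":[0,0,0]}]}}

```text
time: 8.25
position: [0.4686, 0.167, 0.1827]
tool_rot: [1.116, 1.273, -1.124]
ft_force: [0.0, 1.4, 0.1]
grip_width: 0.999
```

```bash
python3 go.py .475 .1695 .19 "pi/2+.12"; python3 w.py w4 knob .477 .1695 .12 0; python3 - <<'E'
import cv2,numpy as np
a=cv2.imread('pics/w3_o.png')[60:300,120:440];b=cv2.imread('pics/w4_o.png')[60:300,120:440]
f=lambda x:cv2.convertScaleAbs(cv2.resize(x,(400,300),interpolation=2),alpha=1.8,beta=20)
cv2.imwrite('pics/w34.png',np.hstack([f(a),f(b)]))
E
```

```text
t 8.25 pos [0.4686 0.167  0.1827] q1,7 [ 0.11 -1.86] dist mm 10
 shift units now [-0.29  0.26 -0.07]  after turn [-0.29  0.27 -0.07] turn units [ 0.0012 -0.002   0.0058] deg [ 0.1 -0.2  0.5]
knob [0.4797 0.1698 0.1083] 0.923
```

View pics/w34.png

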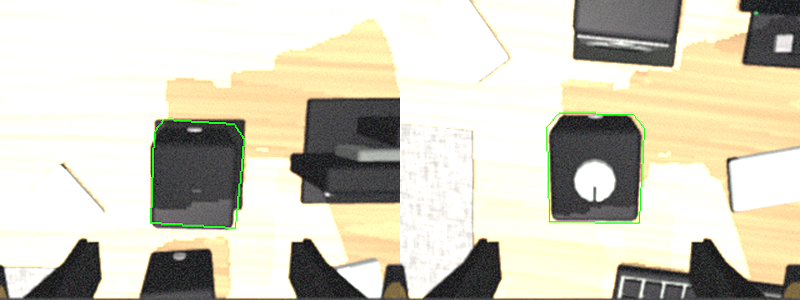

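Left crop: the plain speaker stands on the left pad at about (195,180), roughly square. Right crop: the knob speaker with its knob at (595,180). I'll check the knob's back-projection against the fit.

```bash
cat > st.py <<'E'
from h import *
E
python3 - <<'E'
from h import *
s=get_state();im=get_image('wrist');C=cam('wrist',s)
g=cv2.cvtColor(im,6)[150:260,230:330];m=(g>170).astype(np.uint8)
n,l,st,ce=cv2.connectedComponentsWithStats(m);
for i in range(1,n):
    if 300<st[i,4]<2500:print(st[i],back(C,ce[i]+[230,150],.094).round(4))
# top cam: current plain speaker + knob
t=get_image('top');cv2.imwrite('pics/top1.png',t)
E
python3 go.py .479 .1695 .054 "pi/2+.115"
```

```text
t 8.4 pos [0.4721 0.1666 0.1839] q1,7 [ 0.11 -1.86] dist mm 130
 shift units now [ 5.19  0.32 -0.06]  after turn [ 5.2   0.29 -0.08] turn units [ 0.0031 -0.0027  0.0037] deg [ 0.3 -0.2  0.3]
```

Call:
{"api": "play_rows", "payload": {"targets": [{"claw":0,"linear":[0.4,0.25,-0.1],"rotation":[0.003,-0.002,0.003]},{"claw":0,"linear":[1,0,0],"rotation":[0,0,0]},{"claw":0,"linear":[1,0,0],"rotation":[0,0,0]},{"claw":0,"linear":[1,0,0],"rotation":[0,0,0]},{"claw":0,"linear":[0.7,0,0],"rotation":[0,0,0]},{"claw":0,"linear":[0,0,0],"rotation":[0,0,0]},{"claw":0,"linear":[0,0,0],"rotation":[0,0,0]}]}}

```text
time: 8.98
position: [0.4879, 0.1712, 0.0747]
tool_rot: [1.135, 1.259, -1.123]
ft_force: [0.0, -0.4, 0.1]
grip_width: 0.998
```

```bash
python3 go.py .479 .1698 .054 "pi/2+.115"; python3 - <<'E'
from fit import *
p,q=fit(cv2.imread('pics/top1.png'),cam('top'),(.6,.16),(.068,.064,.008,.092));print(p,q)
im=cv2.imread('pics/w4.png');g=cv2.cvtColor(im,6)
print(g[175:235:6,246:306:6])
E
```

```text
t 8.98 pos [0.4879 0.1712 0.0747] q1,7 [ 0.08 -1.94] dist mm 23
 shift units now [ 0.82 -0.36  0.02]  after turn [ 0.83 -0.36  0.01] turn units [-0.0042 -0.0034 -0.0034] deg [-0.4 -0.3 -0.3]
[ 0.59832096  0.17630842 -0.20855728] 0.5376327802176406
[[ 18  28  25  27  22  19  28  27  31  26]
 [ 23  23  20  22  26  24  24  28  29  29]
 [ 30  27  29  28  32  56  24  19  27  28]
 [ 12  27  18  76 147 152 151  57  26  28]
 [ 21  26  22 153 153 156 156 154  22  26]
 [ 23  22  25 145 144 150 150 151  24  28]
 [ 26  22  18 149 147  58 150 155  17  16]
 [ 24  27  22  50 151  75 148  21  18  22]
 [ 24  19  27  28  18  18  27  23  21  20]
 [ 17  15  17  22  34  42  45  42  46  45]]
```

```bash
python3 - <<'E'
from h import *
im=cv2.imread('pics/w4.png');g=cv2.cvtColor(im,6)[175:235,246:306];v,u=np.nonzero(g>100);c=[u.mean()+246,v.mean()+175]
C=cam('wrist',dict(position=np.array([.4686,.167,.1827]),tool_rot=np.array([1.116,1.273,-1.124])))
print(c,len(u),back(C,c,.094))
im=cv2.imread('pics/top0.png');g=cv2.cvtColor(im,6)[185:210,210:235];v,u=np.nonzero(g>100);w=(g>100);n,l,s,ce=cv2.connectedComponentsWithStats(w.astype(np.uint8));print(s,ce)
for a in ce:print(back(cam('top'),a+[210,185],.094))
E
```

```text
[np.float64(275.4166666666667), np.float64(204.34375)] 768 [[0.47991125 0.16989431 0.094     ]]
[[  0   0  25  25 512]
 [  0   0  12   2  16]
 [ 23   0   2   3   5]
 [  7   7  10  10  74]
 [  0  11   2  14  18]] [[12.63671875 12.36132812]
 [ 4.5         0.25      ]
 [23.6         0.8       ]
 [11.2972973  11.18918919]
 [ 0.22222222 18.61111111]]
[[0.4752308  0.16698047 0.094     ]]
[[0.50933183 0.18985747 0.094     ]]
[[0.50748289 0.13700541 0.094     ]]
[[0.4785292  0.17071013 0.094     ]]
[[0.45797172 0.20097611 0.094     ]]
```

Call:
{"api": "play_rows", "payload": {"targets": [{"claw":0,"linear":[0.5,-0.34,0],"rotation":[-0.004,-0.003,-0.003]},{"claw":0,"linear":[0.35,0,0],"rotation":[0,0,0]},{"claw":0,"linear":[0,0,0],"rotation":[0,0,0]},{"claw":0,"linear":[0,0,0],"rotation":[0,0,0]}]}}

```text
time: 9.32
position: [0.4813, 0.1711, 0.0529]
tool_rot: [1.127, 1.26, -1.122]
ft_force: [0.5, 0.5, -0.1]
grip_width: 1.0
```

```bash
python3 go.py .4795 .1699 .054 "pi/2+.115"
```

```text
t 9.32 pos [0.4813 0.1711 0.0529] q1,7 [ 0.07 -1.95] dist mm 2
 shift units now [-0.04 -0.08  0.04]  after turn [-0.04 -0.08  0.04] turn units [-0.0004 -0.0009 -0.002 ] deg [-0.  -0.1 -0.2]
```

Call:
{"api": "play_rows", "payload": {"newtons": 25, "targets": [{"claw":1,"linear":[0,0,0],"rotation":[0,0,0]},{"claw":1,"linear":[0,0,0],"rotation":[0,0,0]},{"claw":1,"linear":[0,0,0],"rotation":[0,0,0]},{"claw":1,"linear":[0,0,0],"rotation":[0,0,0]},{"claw":1,"linear":[0,0,0],"rotation":[0,0,0]},{"claw":1,"linear":[-0.4,0,0],"rotation":[0,0,0]},{"claw":1,"linear":[-1,0,0],"rotation":[0,0,0]},{"claw":1,"linear":[-1,0,0],"rotation":[0,0,0]},{"claw":1,"linear":[-1,0,0],"rotation":[0,0,0]},{"claw":1,"linear":[-1,0,0],"rotation":[0,0,0]}]}}

```text
time: 10.15
position: [0.475, 0.1688, 0.1627]
tool_rot: [1.118, 1.269, -1.133]
ft_force: [0.6, 0.2, -3.8]
grip_width: 0.733
```

Call:
{"api": "play_rows", "payload": {"targets": [{"claw":1,"linear":[-1,0,0],"rotation":[0,0,0]},{"claw":1,"linear":[-0.7,0,0],"rotation":[0,0,0]},{"claw":1,"linear":[0,0,0],"rotation":[0,0,0]}]}}

```text
time: 10.4
position: [0.4765, 0.1702, 0.2132]
tool_rot: [1.122, 1.265, -1.126]
ft_force: [0.3, 0.9, -3.3]
grip_width: 0.733
```

```bash
python3 go.py .6285 -.173 .21 "pi/2+.095"
```

```text
t 10.4 pos [0.4765 0.1702 0.2132] q1,7 [ 0.11 -1.87] dist mm 375
 shift units now [ 0.1   4.45 14.34]  after turn [ 0.13  4.75 14.24] turn units [ 0.0133 -0.0006  0.0026] deg [ 1.2 -0.1  0.2]
```

Call:
{"api": "play_rows", "payload": {"targets": [{"claw":1,"linear":[-0.05,0.2,0.6],"rotation":[0.013,0,0]},{"claw":1,"linear":[-0.05,0.33,1],"rotation":[0,0,0]},{"claw":1,"linear":[-0.05,0.33,1],"rotation":[0,0,0]},{"claw":1,"linear":[-0.05,0.33,1],"rotation":[0,0,0]},{"claw":1,"linear":[-0.05,0.33,1],"rotation":[0,0,0]},{"claw":1,"linear":[-0.05,0.33,1],"rotation":[0,0,0]},{"claw":1,"linear":[-0.05,0.33,1],"rotation":[0,0,0]},{"claw":1,"linear":[-0.05,0.33,1],"rotation":[0,0,0]},{"claw":1,"linear":[-0.05,0.33,1],"rotation":[0,0,0]},{"claw":1,"linear":[-0.05,0.33,1],"rotation":[0,0,0]}]}}

```text
time: 11.23
position: [0.574, -0.0677, 0.2114]
tool_rot: [1.123, 1.277, -1.147]
ft_force: [0.0, 0.7, -3.9]
grip_width: 0.733
```

Call:
{"api": "play_rows", "payload": {"targets": [{"claw":1,"linear":[-0.05,0.33,1],"rotation":[0,0,0]},{"claw":1,"linear":[-0.05,0.33,1],"rotation":[0,0,0]},{"claw":1,"linear":[-0.05,0.33,1],"rotation":[0,0,0]},{"claw":1,"linear":[0,0.33,1],"rotation":[0,0,0]},{"claw":1,"linear":[0,0.1,0.4],"rotation":[0,0,0]},{"claw":1,"linear":[0,0,0],"rotation":[0,0,0]},{"claw":1,"linear":[0,0,0],"rotation":[0,0,0]}]}}

```text
time: 11.82
position: [0.615, -0.1921, 0.1975]
tool_rot: [1.124, 1.286, -1.175]
ft_force: [-0.7, 0.4, -3.6]
grip_width: 0.732
```

```bash
python3 go.py .6285 -.173 .1 "pi/2+.095"; python3 w.py w5 padR .6272 -.173 .095 0
```

```text
t 11.82 pos [ 0.615  -0.1921  0.1975] q1,7 [ 0.44 -1.29] dist mm 100
 shift units now [ 3.87  0.78 -0.69]  after turn [ 3.9   0.61 -0.71] turn units [-0.0041 -0.004   0.0291] deg [-0.4 -0.4  2.6]
padR [ 0.6261 -0.1748  0.1224] 0.66
```

Call:
{"api": "play_rows", "payload": {"targets": [{"claw":1,"linear":[0,0.4,-0.4],"rotation":[-0.004,-0.002,0.015]},{"claw":1,"linear":[0.4,0.3,-0.35],"rotation":[0,-0.002,0.014]},{"claw":1,"linear":[0.9,0,0],"rotation":[0,0,0]},{"claw":1,"linear":[0.9,0,0],"rotation":[0,0,0]},{"claw":1,"linear":[0.9,0,0],"rotation":[0,0,0]},{"claw":1,"linear":[0.4,0,0],"rotation":[0,0,0]},{"claw":1,"linear":[0,0,0],"rotation":[0,0,0]},{"claw":1,"linear":[0,0,0],"rotation":[0,0,0]}]}}

```text
time: 12.53
position: [0.6284, -0.1545, 0.107]
tool_rot: [1.132, 1.265, -1.123]
ft_force: [-0.4, -0.8, -3.7]
grip_width: 0.733
```

```bash
python3 go.py .6285 -.173 .063 "pi/2+.095"
```

```text
t 12.53 pos [ 0.6284 -0.1545  0.107 ] q1,7 [ 0.41 -1.33] dist mm 48
 shift units now [ 1.76 -0.08  0.75]  after turn [ 1.76 -0.07  0.74] turn units [ 0.0107 -0.0044 -0.0004] deg [ 1.  -0.4 -0. ]
```

Call:
{"api": "play_rows", "payload": {"targets": [{"claw":1,"linear":[0.3,-0.05,0.65],"rotation":[0.01,-0.004,0]},{"claw":1,"linear":[0.5,0,0],"rotation":[0,0,0]},{"claw":1,"linear":[0.4,0,0],"rotation":[0,0,0]},{"claw":1,"linear":[0.1,0,0],"rotation":[0,0,0]},{"claw":1,"linear":[0,0,0],"rotation":[0,0,0]},{"claw":1,"linear":[0,0,0],"rotation":[0,0,0]}]}}

```text
time: 13.03
position: [0.632, -0.1712, 0.0772]
tool_rot: [1.141, 1.246, -1.134]
ft_force: [0.1, -0.4, -4.4]
grip_width: 0.734
```

```bash
python3 go.py .6285 -.173 .063 "pi/2+.095"
```

```text
t 13.03 pos [ 0.632  -0.1712  0.0772] q1,7 [ 0.42 -1.33] dist mm 15
 shift units now [ 0.57 -0.15  0.06]  after turn [ 0.57 -0.14  0.06] turn units [ 0.0006  0.0013 -0.0048] deg [ 0.1  0.1 -0.4]
```

Call:
{"api": "play_rows", "payload": {"targets": [{"claw":1,"linear":[0.3,-0.13,0.06],"rotation":[0,0,-0.004]},{"claw":1,"linear":[0.2,0,0],"rotation":[0,0,0]},{"claw":1,"linear":[0.05,0,0],"rotation":[0,0,0]},{"claw":1,"linear":[0,0,0],"rotation":[0,0,0]},{"claw":1,"linear":[0,0,0],"rotation":[0,0,0]}]}}

```text
time: 13.45
position: [0.6297, -0.1732, 0.0636]
tool_rot: [1.138, 1.249, -1.137]
ft_force: [0.4, 0.1, -3.4]
grip_width: 0.736
```

```bash
python3 go.py .6285 -.173 .062 "pi/2+.095"
```

```text
t 13.45 pos [ 0.6297 -0.1732  0.0636] q1,7 [ 0.42 -1.33] dist mm 2
 shift units now [ 0.06 -0.05 -0.01]  after turn [ 0.06 -0.05 -0.01] turn units [ 0.0008  0.0017 -0.0018] deg [ 0.1  0.1 -0.2]
```

Call:
{"api": "play_rows", "payload": {"targets": [{"claw":1,"linear":[0.08,-0.03,0],"rotation":[0,0,0]},{"claw":1,"linear":[0.04,0,0],"rotation":[0,0,0]},{"claw":0.2,"linear":[0,0,0],"rotation":[0,0,0]},{"claw":0,"linear":[0,0,0],"rotation":[0,0,0]},{"claw":0,"linear":[0,0,0],"rotation":[0,0,0]},{"claw":0,"linear":[-0.5,0,0],"rotation":[0,0,0]},{"claw":0,"linear":[-1,0,0],"rotation":[0,0,0]},{"claw":0,"linear":[-1,0,0],"rotation":[0,0,0]},{"claw":0,"linear":[-1,0,0],"rotation":[0,0,0]},{"claw":0,"linear":[-1,0,0],"rotation":[0,0,0]}]}}

```text
time: 14.28
position: [0.6278, -0.172, 0.1795]
tool_rot: [1.137, 1.252, -1.137]
ft_force: [1.1, -0.2, -0.0]
grip_width: 0.996
```

```bash
python3 go.py .4576 -.156 .14 .307
```

```text
t 14.28 pos [ 0.6278 -0.172   0.1795] q1,7 [ 0.42 -1.31] dist mm 175
 shift units now [ 1.57 -6.72 -1.3 ]  after turn [ 1.58 -2.67  6.3 ] turn units [ 8.664e-01  1.000e-04 -1.000e-03] deg [78.   0.  -0.1]
```

Call:
{"api": "play_rows", "payload": {"targets": [{"claw":0,"linear":[0,-0.9,-0.18],"rotation":[0,0,0]},{"claw":0,"linear":[0,-1,-0.2],"rotation":[0,0,0]},{"claw":0,"linear":[0,-1,-0.2],"rotation":[0,0,0]},{"claw":0,"linear":[0,-1,-0.2],"rotation":[0,0,0]},{"claw":0,"linear":[0.2,-1,-0.2],"rotation":[0,0,0]},{"claw":0,"linear":[0.2,-1,-0.2],"rotation":[0,0,0]},{"claw":0,"linear":[0.2,-0.6,-0.1],"rotation":[0,0,0]},{"claw":0,"linear":[0,0,0],"rotation":[-0.079,0,0]},{"claw":0,"linear":[0,0,0],"rotation":[-0.079,0,0]},{"claw":0,"linear":[0,0,0],"rotation":[-0.079,0,0]}]}}

```text
time: 15.12
position: [0.465, -0.1557, 0.1837]
tool_rot: [0.851, 1.363, -0.838]
ft_force: [0.2, 0.8, -0.2]
grip_width: 1.001
```

Call:
{"api": "play_rows", "payload": {"targets": [{"claw":0,"linear":[0,0,0],"rotation":[-0.079,0,0]},{"claw":0,"linear":[0,0,0],"rotation":[-0.079,0,0]},{"claw":0,"linear":[0,0,0],"rotation":[-0.079,0,0]},{"claw":0,"linear":[0,0,0],"rotation":[-0.079,0,0]},{"claw":0,"linear":[0,0,0],"rotation":[-0.079,0,0]},{"claw":0,"linear":[0,0,0],"rotation":[-0.079,0,0]},{"claw":0,"linear":[0,0,0],"rotation":[-0.079,0,0]},{"claw":0,"linear":[0,0,0],"rotation":[-0.079,0,0]},{"claw":0,"linear":[0,0,0],"rotation":[-0.079,0,0]},{"claw":0,"linear":[0,0,0],"rotation":[-0.079,0,0]}]}}

```text
time: 15.95
position: [0.469, -0.1551, 0.1983]
tool_rot: [-0.142, 1.517, 0.106]
ft_force: [0.2, -0.2, -0.1]
grip_width: 1.002
```

Call:
{"api": "play_rows", "payload": {"targets": [{"claw":0,"linear":[0,0,0],"rotation":[0,0,0]},{"claw":0,"linear":[0,0,0],"rotation":[0,0,0]}]}}

```text
time: 16.12
position: [0.4698, -0.1549, 0.2008]
tool_rot: [-0.144, 1.514, 0.106]
ft_force: [0.7, 0.2, 0.0]
grip_width: 1.002
```

```bash
python3 go.py .4576 -.156 .14 .307;python3 w.py w6 switch .4576 -.156 .307 0 drive .4765 .0065 .3 0
```

```text
t 16.12 pos [ 0.4698 -0.1549  0.2008] q1,7 [0.5  0.43] dist mm 62
 shift units now [ 2.4   0.11 -0.61]  after turn [ 2.43  0.11 -0.48] turn units [-0.0934  0.0312  0.0207] deg [-8.4  2.8  1.9]
switch [ 0.4584 -0.1566  0.3038] 0.961
drive [0.4771 0.0061 0.2969] 0.962
```

View pics/w6_o.png

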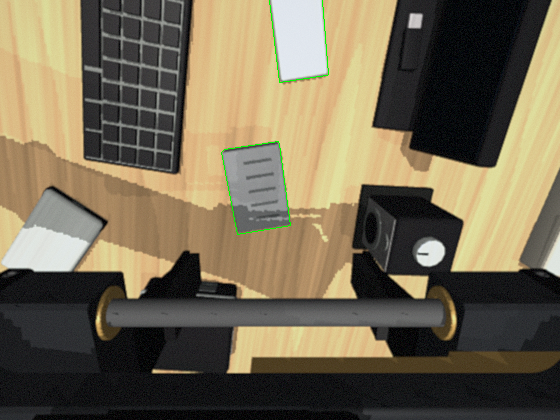

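Wrist view: switch at (256,188), mid drive at (300,40), and the knob speaker on the right pad at (410,230) with its grille toward the robot. The fits agree with the top camera, so I'll grasp the switch.

Call:
{"api": "play_rows", "payload": {"targets": [{"claw":0,"linear":[0,0.1,-0.5],"rotation":[-0.075,0.015,0.01]},{"claw":0,"linear":[0.5,0,0],"rotation":[-0.018,0.015,0.01]},{"claw":0,"linear":[1,0,0],"rotation":[0,0,0]},{"claw":0,"linear":[1,0,0],"rotation":[0,0,0]},{"claw":0,"linear":[1,0,0],"rotation":[0,0,0]},{"claw":0,"linear":[1,0,0],"rotation":[0,0,0]},{"claw":0,"linear":[0.9,0,0],"rotation":[0,0,0]},{"claw":0,"linear":[0.3,0,0],"rotation":[0,0,0]},{"claw":0,"linear":[0,0,0],"rotation":[0,0,0]},{"claw":0,"linear":[0,0,0],"rotation":[0,0,0]}]}}

```text
time: 17.0
position: [0.4621, -0.156, 0.0589]
tool_rot: [-0.231, 1.549, 0.22]
ft_force: [0.3, -0.4, 0.1]
grip_width: 0.999
```

```bash
python3 go.py .458 -.1565 .007 .305
```

```text
t 17.0 pos [ 0.4621 -0.156   0.0589] q1,7 [0.49 0.53] dist mm 52
 shift units now [ 2.07  0.04 -0.18]  after turn [ 2.08  0.03 -0.16] turn units [-0.0109  0.0058  0.0051] deg [-1.   0.5  0.5]
```

Call:
{"api": "play_rows", "payload": {"targets": [{"claw":0,"linear":[0.4,0.03,-0.16],"rotation":[-0.01,0.005,0.005]},{"claw":0,"linear":[0.7,0,0],"rotation":[0,0,0]},{"claw":0,"linear":[0.6,0,0],"rotation":[0,0,0]},{"claw":0,"linear":[0.2,0,0],"rotation":[0,0,0]},{"claw":0,"linear":[0,0,0],"rotation":[0,0,0]},{"claw":0,"linear":[0,0,0],"rotation":[0,0,0]}]}}

```text
time: 17.5
position: [0.4636, -0.1592, 0.0161]
tool_rot: [-0.242, 1.547, 0.234]
ft_force: [0.2, 1.0, -0.8]
grip_width: 0.999
```

```bash
python3 go.py .458 -.1565 .007 .305
```

```text
t 17.5 pos [ 0.4636 -0.1592  0.0161] q1,7 [0.49 0.53] dist mm 11
 shift units now [ 0.36  0.17 -0.18]  after turn [ 0.36  0.17 -0.18] turn units [-0.0008  0.0063  0.0045] deg [-0.1  0.6  0.4]
```

Call:
{"api": "play_rows", "payload": {"newtons": 25, "targets": [{"claw":0,"linear":[0.2,0.16,-0.18],"rotation":[0,0.006,0.004]},{"claw":0,"linear":[0.15,0,0],"rotation":[0,0,0]},{"claw":0,"linear":[0,0,0],"rotation":[0,0,0]},{"claw":0,"linear":[0,0,0],"rotation":[0,0,0]}]}}

```text
time: 17.83
position: [0.4596, -0.1572, 0.0092]
tool_rot: [-0.24, 1.554, 0.236]
ft_force: [-0.7, -0.5, 0.4]
grip_width: 1.004
```

```bash
python3 go.py .458 -.1565 .007 .305
```

```text
t 17.83 pos [ 0.4596 -0.1572  0.0092] q1,7 [0.49 0.53] dist mm 3
 shift units now [ 0.09  0.05 -0.05]  after turn [ 0.09  0.05 -0.05] turn units [-0.0008  0.002   0.002 ] deg [-0.1  0.2  0.2]
```

Call:
{"api": "play_rows", "payload": {"targets": [{"claw":0,"linear":[0.15,0.04,-0.05],"rotation":[0,0.002,0.002]},{"claw":1,"linear":[0,0,0],"rotation":[0,0,0]},{"claw":1,"linear":[0,0,0],"rotation":[0,0,0]},{"claw":1,"linear":[0,0,0],"rotation":[0,0,0]},{"claw":1,"linear":[0,0,0],"rotation":[0,0,0]},{"claw":1,"linear":[0,0,0],"rotation":[0,0,0]}]}}

```text
time: 18.33
position: [0.4586, -0.1567, 0.0058]
tool_rot: [-0.239, 1.557, 0.238]
ft_force: [0.3, -0.2, 1.0]
grip_width: 0.709
```

Call:
{"api": "play_rows", "payload": {"targets": [{"claw":1,"linear":[-0.5,0,0],"rotation":[0,0,0]},{"claw":1,"linear":[-1,0,0],"rotation":[0,0,0]},{"claw":1,"linear":[-1,0,0],"rotation":[0,0,0]},{"claw":1,"linear":[-1,0,0],"rotation":[0,0,0]},{"claw":1,"linear":[-0.8,0,0],"rotation":[0,0,0]},{"claw":1,"linear":[0,0,0],"rotation":[0,0,0]}]}}

```text
time: 18.83
position: [0.4541, -0.1552, 0.1132]
tool_rot: [-0.235, 1.567, 0.243]
ft_force: [1.3, -0.0, -2.2]
grip_width: 0.709
```

```bash
python3 go.py .397 -.3455 .11 .04
```

```text
t 18.83 pos [ 0.4541 -0.1552  0.1132] q1,7 [0.5  0.57] dist mm 199
 shift units now [ 0.12 -6.58 -4.46]  after turn [ 0.13 -7.51 -2.58] turn units [ 0.1682 -0.0058 -0.0036] deg [15.1 -0.5 -0.3]
```

Call:
{"api": "play_rows", "payload": {"targets": [{"claw":1,"linear":[0,-0.5,-0.3],"rotation":[0.078,0,0]},{"claw":1,"linear":[0,-1,-0.45],"rotation":[0.078,-0.003,0]},{"claw":1,"linear":[0,-1,-0.34],"rotation":[0.012,-0.003,-0.003]},{"claw":1,"linear":[0,-1,-0.34],"rotation":[0,0,0]},{"claw":1,"linear":[0,-1,-0.34],"rotation":[0,0,0]},{"claw":1,"linear":[0,-1,-0.34],"rotation":[0,0,0]},{"claw":1,"linear":[0,-1,-0.34],"rotation":[0,0,0]},{"claw":1,"linear":[0,-0.6,-0.1],"rotation":[0,0,0]},{"claw":1,"linear":[0,0,0],"rotation":[0,0,0]},{"claw":1,"linear":[0,0,0],"rotation":[0,0,0]}]}}

```text
time: 19.67
position: [0.3964, -0.3403, 0.1002]
tool_rot: [-0.019, 1.582, 0.031]
ft_force: [-0.1, 0.4, -2.3]
grip_width: 0.713
```

```bash
python3 go.py .397 -.3455 .11 .04; python3 w.py w7 pc .396 -.3456 .04 0
```

```text
t 19.67 pos [ 0.3964 -0.3403  0.1002] q1,7 [0.71 0.68] dist mm 11
 shift units now [-0.4  -0.21  0.01]  after turn [-0.39 -0.21  0.02] turn units [-0.0053 -0.007  -0.0049] deg [-0.5 -0.6 -0.4]
pc [ 0.3958 -0.3494  0.0506] 0.622
```

View pics/w7_o.png

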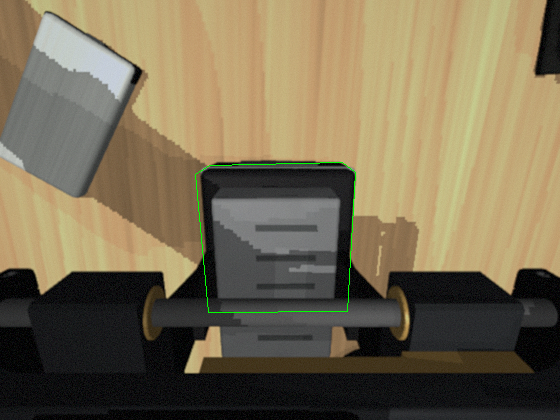

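Wrist view: the switch is held over the mini PC, centred about (275,270) in a PC outline from 203 to 353. Lowering now.

Call:
{"api": "play_rows", "payload": {"targets": [{"claw":1,"linear":[0.2,-0.2,0],"rotation":[-0.005,-0.006,-0.005]},{"claw":1,"linear":[0.5,0,0],"rotation":[0,0,0]},{"claw":1,"linear":[0.5,0,0],"rotation":[0,0,0]},{"claw":1,"linear":[0.3,0,0],"rotation":[0,0,0]},{"claw":1,"linear":[0,0,0],"rotation":[0,0,0]},{"claw":1,"linear":[0,0,0],"rotation":[0,0,0]}]}}

```text
time: 20.22
position: [0.3984, -0.3387, 0.058]
tool_rot: [-0.04, 1.571, 0.042]
ft_force: [-1.5, -0.0, -2.0]
grip_width: 0.709
```

```bash
python3 go.py .3962 -.3457 .053 .042
```

```text
t 20.22 pos [ 0.3984 -0.3387  0.058 ] q1,7 [0.71 0.7 ] dist mm 9
 shift units now [ 0.2  -0.27 -0.1 ]  after turn [ 0.2  -0.27 -0.1 ] turn units [ 0.0063 -0.0005 -0.0011] deg [ 0.6 -0.  -0.1]
```

Call:
{"api": "play_rows", "payload": {"targets": [{"claw":1,"linear":[0,-0.27,-0.1],"rotation":[0.006,0,0]},{"claw":1,"linear":[0.1,0,0],"rotation":[0,0,0]},{"claw":1,"linear":[0,0,0],"rotation":[0,0,0]},{"claw":1,"linear":[0,0,0],"rotation":[0,0,0]}]}}

```text
time: 20.55
position: [0.3974, -0.3462, 0.0568]
tool_rot: [-0.034, 1.569, 0.034]
ft_force: [-0.1, -0.5, -1.8]
grip_width: 0.709
```

```bash
python3 go.py .3962 -.3457 .053 .042
```

```text
t 20.55 pos [ 0.3974 -0.3462  0.0568] q1,7 [0.71 0.7 ] dist mm 4
 shift units now [ 0.15  0.02 -0.05]  after turn [ 0.15  0.02 -0.05] turn units [0.001  0.0008 0.    ] deg [0.1 0.1 0. ]
```

Call:
{"api": "play_rows", "payload": {"targets": [{"claw":1,"linear":[0.15,0.02,-0.05],"rotation":[0,0,0]},{"claw":1,"linear":[0.05,0,0],"rotation":[0,0,0]},{"claw":1,"linear":[0,0,0],"rotation":[0,0,0]}]}}

```text
time: 20.8
position: [0.3965, -0.3464, 0.0523]
tool_rot: [-0.035, 1.568, 0.033]
ft_force: [0.2, 0.0, -2.8]
grip_width: 0.71
```

Call:
{"api": "play_rows", "payload": {"targets": [{"claw":0.25,"linear":[0,0,0],"rotation":[0,0,0]},{"claw":0,"linear":[0,0,0],"rotation":[0,0,0]},{"claw":0,"linear":[0,0,0],"rotation":[0,0,0]},{"claw":0,"linear":[-0.4,0,0],"rotation":[0,0,0]},{"claw":0,"linear":[-1,0,0],"rotation":[0,0,0]},{"claw":0,"linear":[-1,0,0],"rotation":[0,0,0]},{"claw":0,"linear":[-1,0,0],"rotation":[0,0,0]},{"claw":0,"linear":[-0.6,0,0],"rotation":[0,0,0]},{"claw":0,"linear":[0,0,0],"rotation":[0,0,0]},{"claw":0,"linear":[0,0,0],"rotation":[0,0,0]}]}}

```text
time: 21.63
position: [0.3977, -0.347, 0.1625]
tool_rot: [-0.038, 1.563, 0.03]
ft_force: [-1.2, 0.7, -0.0]
grip_width: 0.999
```

```bash
python3 w.py w8 switch .3965 -.3457 .042 .046;python3 go.py .477 .006 .12 .3; python3 - <<'E'
from fit import *
t=get_image('top');cv2.imwrite('pics/top2.png',t)
E
```

```text
switch [ 0.3821 -0.3356  0.031 ] 0.598
t 21.68 pos [ 0.3978 -0.3471  0.1624] q1,7 [0.71 0.71] dist mm 364
 shift units now [ 1.65 13.98  3.77]  after turn [ 1.7  12.56  7.2 ] turn units [-0.1632  0.0042  0.0038] deg [-14.7   0.4   0.3]
```

Call:
{"api": "play_rows", "payload": {"targets": [{"claw":0,"linear":[0,0.8,0.2],"rotation":[-0.078,0,0]},{"claw":0,"linear":[0,1,0.45],"rotation":[-0.078,0.004,0.003]},{"claw":0,"linear":[0,1,0.57],"rotation":[-0.007,0,0]},{"claw":0,"linear":[0,1,0.57],"rotation":[0,0,0]},{"claw":0,"linear":[0.1,1,0.57],"rotation":[0,0,0]},{"claw":0,"linear":[0.1,1,0.57],"rotation":[0,0,0]},{"claw":0,"linear":[0.1,1,0.57],"rotation":[0,0,0]},{"claw":0,"linear":[0.1,1,0.57],"rotation":[0,0,0]},{"claw":0,"linear":[0.1,1,0.57],"rotation":[0,0,0]},{"claw":0,"linear":[0.1,1,0.57],"rotation":[0,0,0]}]}}

```text
time: 22.57
position: [0.4482, -0.0687, 0.1316]
tool_rot: [-0.226, 1.58, 0.241]
ft_force: [0.8, -0.1, -0.4]
grip_width: 1.002
```

Call:
{"api": "play_rows", "payload": {"targets": [{"claw":0,"linear":[0,1,0.57],"rotation":[0,0,0]},{"claw":0,"linear":[0,1,0.57],"rotation":[0,0,0]},{"claw":0,"linear":[0,0.5,0.3],"rotation":[0,0,0]},{"claw":0,"linear":[0,0,0],"rotation":[0,0,0]},{"claw":0,"linear":[0,0,0],"rotation":[0,0,0]}]}}

```text
time: 22.98
position: [0.4595, 0.0128, 0.1243]
tool_rot: [-0.231, 1.591, 0.256]
ft_force: [-0.7, 0.3, -0.2]
grip_width: 0.997
```

```bash
python3 go.py .477 .006 .06 .3;  python3 w.py w9 drive .477 .006 .3 0; python3 - <<'E'
from w import *
im=cv2.imread('pics/w8.png');C=cam('wrist',dict(position=np.array([.3977,-.347,.1625]),tool_rot=np.array([-.038,1.563,.03])))
g=cv2.GaussianBlur(cv2.cvtColor(im,6),(5,5),0);f=im.astype(int)
print(np.percentile(g[230:300,250:300],[10,50,90]))
c=proj(C,[.3965,-.3457,.071]);print(c)
M=((g>55)&(sat(im)>0)).astype(np.uint8);M=cv2.morphologyEx(M,3,np.ones((7,7)))
p,q=fit(im,C,(.3965,-.3457),(.062,.094,.0705,.071),.04,M);print(p,q)
overlay(im,C,p,(.062,.094,.0705,.071),'w8_o')
E
```

```text
t 22.98 pos [0.4595 0.0128 0.1243] q1,7 [0.35 0.23] dist mm 67
 shift units now [ 2.54 -0.53  0.66]  after turn [ 2.57 -0.47  0.59] turn units [ 0.0053 -0.0199 -0.0132] deg [ 0.5 -1.8 -1.2]
drive [0.477  0.0052 0.3097] 0.946
[ 63.  78. 152.]
[[273.78711004 217.17841249]]
[ 0.39619168 -0.34455646  0.04484941] 0.9781895766701078
```

View pics/w8_o.png

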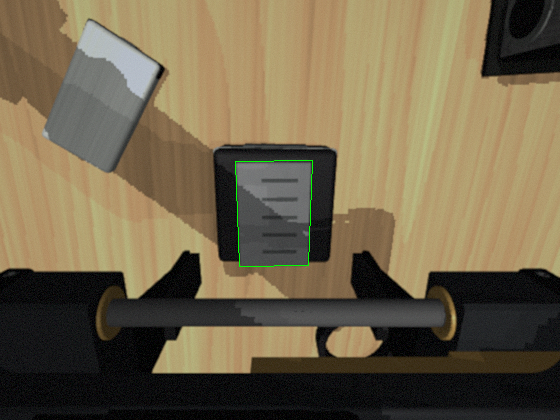

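Wrist view: the switch lies square on the mini PC. The switch spans columns 237–312 and rows 161–265, the PC columns 217–335. Taking parallax into account, they are concentric within 1–2 mm. Now the drive.

Call:
{"api": "play_rows", "payload": {"targets": [{"claw":0,"linear":[0.5,-0.45,0.55],"rotation":[0.005,-0.018,-0.012]},{"claw":0,"linear":[0.9,0,0],"rotation":[0,0,0]},{"claw":0,"linear":[0.9,0,0],"rotation":[0,0,0]},{"claw":0,"linear":[0.7,0,0],"rotation":[0,0,0]},{"claw":0,"linear":[0.3,0,0],"rotation":[0,0,0]},{"claw":0,"linear":[0,0,0],"rotation":[0,0,0]},{"claw":0,"linear":[0,0,0],"rotation":[0,0,0]}]}}

```text
time: 23.62
position: [0.4739, -0.0066, 0.0366]
tool_rot: [-0.225, 1.565, 0.22]
ft_force: [0.0, 0.5, 0.2]
grip_width: 1.002
```

```bash
python3 go.py .477 .0055 .004 .305
```

```text
t 23.62 pos [ 0.4739 -0.0066  0.0366] q1,7 [0.34 0.17] dist mm 35
 shift units now [1.3  0.43 0.26]  after turn [1.3  0.43 0.26] turn units [-0.0136 -0.0037  0.0015] deg [-1.2 -0.3  0.1]
```

Call:
{"api": "play_rows", "payload": {"targets": [{"claw":0,"linear":[0.1,0.42,0.25],"rotation":[-0.013,-0.003,0]},{"claw":0,"linear":[0.5,0,0],"rotation":[0,0,0]},{"claw":0,"linear":[0.3,0,0],"rotation":[0,0,0]},{"claw":0,"linear":[0,0,0],"rotation":[0,0,0]},{"claw":0,"linear":[0,0,0],"rotation":[0,0,0]}]}}

```text
time: 24.03
position: [0.4812, 0.0062, 0.0173]
tool_rot: [-0.243, 1.55, 0.236]
ft_force: [-0.4, -0.6, -0.2]
grip_width: 1.002
```

```bash
python3 go.py .477 .0055 .004 .305
```

```text
t 24.03 pos [0.4812 0.0062 0.0173] q1,7 [0.32 0.15] dist mm 14
 shift units now [ 0.53  0.03 -0.17]  after turn [ 0.53  0.02 -0.17] turn units [0.0003 0.0045 0.0032] deg [0.  0.4 0.3]
```

Call:
{"api": "play_rows", "payload": {"targets": [{"claw":0,"linear":[0.3,0.02,-0.16],"rotation":[0,0.004,0.003]},{"claw":0,"linear":[0.2,0,0],"rotation":[0,0,0]},{"claw":0,"linear":[0,0,0],"rotation":[0,0,0]},{"claw":0,"linear":[0,0,0],"rotation":[0,0,0]}]}}

```text
time: 24.37
position: [0.4783, 0.0059, 0.0053]
tool_rot: [-0.241, 1.554, 0.24]
ft_force: [0.0, -0.6, 0.3]
grip_width: 1.004
```

```bash
python3 go.py .477 .0055 .004 .305
```

```text
t 24.37 pos [0.4783 0.0059 0.0053] q1,7 [0.32 0.14] dist mm 2
 shift units now [ 0.05 -0.   -0.06]  after turn [ 0.05 -0.   -0.06] turn units [0.0009 0.0019 0.0006] deg [0.1 0.2 0.1]
```

Call:
{"api": "play_rows", "payload": {"newtons": 20, "targets": [{"claw":0,"linear":[0.08,0,-0.05],"rotation":[0,0.002,0]},{"claw":1,"linear":[0,0,0],"rotation":[0,0,0]},{"claw":1,"linear":[0,0,0],"rotation":[0,0,0]},{"claw":1,"linear":[0,0,0],"rotation":[0,0,0]},{"claw":1,"linear":[0,0,0],"rotation":[0,0,0]},{"claw":1,"linear":[0,0,0],"rotation":[0,0,0]},{"claw":1,"linear":[0,0,0],"rotation":[0,0,0]}]}}

```text
time: 24.95
position: [0.4775, 0.0053, 0.0036]
tool_rot: [-0.241, 1.557, 0.239]
ft_force: [-0.0, -0.1, 0.1]
grip_width: 0.627
```

Call:
{"api": "play_rows", "payload": {"targets": [{"claw":1,"linear":[-0.4,0,0],"rotation":[0,0,0]},{"claw":1,"linear":[-1,0,0],"rotation":[0,0,0]},{"claw":1,"linear":[-1,0,0],"rotation":[0,0,0]},{"claw":1,"linear":[-1,0,0],"rotation":[0,0,0]},{"claw":1,"linear":[-1,0,0],"rotation":[0,0,0]},{"claw":1,"linear":[-0.8,0,0],"rotation":[0,0,0]},{"claw":1,"linear":[0,0,0],"rotation":[0,0,0]}]}}

```text
time: 25.53
position: [0.475, 0.0063, 0.1413]
tool_rot: [-0.241, 1.561, 0.242]
ft_force: [1.0, 0.2, -1.3]
grip_width: 0.563
```

```bash
python3 go.py .3965 -.345 .14 .043; python3 - <<'E'
from w import *
im=cv2.imread('pics/w8.png');C=cam('wrist',dict(position=np.array([.3977,-.347,.1625]),tool_rot=np.array([-.038,1.563,.03])))
print('pc from w8',fit(im,C,(.396,-.3456),D['pc'],.04))
s=get_state();im=get_image('wrist');C=cam('wrist',s);z=s['position'][2]-.004
f=cv2.cvtColor(im,6);M=((f>110)&(sat(im)>0)).astype(np.uint8);M[248:]=0
print(s['position']);print('drive in hand',fit(im,C,s['position'][:2],(.05,.084,z+.0,z+.012),.3,M));cv2.imwrite('pics/w10.png',im)
E
```

```text
t 25.53 pos [0.475  0.0063 0.1413] q1,7 [0.35 0.23] dist mm 360
 shift units now [  0.06 -12.44  -7.25]  after turn [  0.05 -13.9   -3.74] turn units [ 0.1686 -0.0024 -0.0005] deg [15.2 -0.2 -0. ]
pc from w8 (array([ 0.39765389, -0.34805068,  0.03176206]), np.float64(0.9524986799547658))
[0.47504112 0.00629687 0.14126112]
drive in hand (array([0.4552917 , 0.06248817, 0.3095953 ]), np.float64(0.5895286058184258))
```

View pics/w10.png

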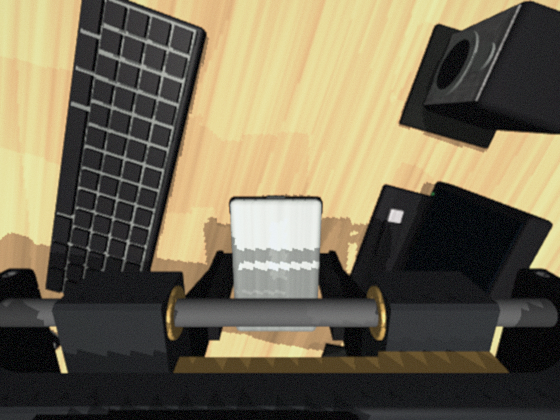

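The drive is held level between the fingers: top face edges at columns 230–321, far end row 198, near end about row 329.

```bash
python3 - <<'E'
from h import *
C=cam('wrist',dict(position=np.array([.475,.0063,.1413]),tool_rot=np.array([-.241,1.561,.242])))
for zt in(.140,.145,.150,.155):
    a,b,l,r=back(C,[[276,199],[275,329],[230,202],[321,202]],zt)
    print(zt,'len',np.linalg.norm(a-b).round(4),'wid',np.linalg.norm(l-r).round(4),'mid',((a+b)/2).round(4))
# tool y heading .3-pi/2?
print(R.from_rotvec([-.241,1.561,.242]).as_matrix().round(3))
E
```

```text
0.14 len 0.0833 wid 0.0492 mid [0.4745 0.0064 0.14  ]
0.145 len 0.0808 wid 0.0477 mid [0.4738 0.0088 0.145 ]
0.15 len 0.0782 wid 0.0462 mid [0.473  0.0113 0.15  ]
0.155 len 0.0757 wid 0.0447 mid [0.4722 0.0138 0.155 ]
[[-0.004 -0.303  0.953]
 [ 0.     0.953  0.303]
 [-1.     0.001 -0.004]]
```

The drive seems to be gripped only by its upper edge because the fingers were still closing at lift-off. I'll set it down here and regrip it lower.

Call:
{"api": "play_rows", "payload": {"targets": [{"claw":1,"linear":[0.6,0,0],"rotation":[0,0,0]},{"claw":1,"linear":[0.9,0,0.02],"rotation":[0,0,0]},{"claw":1,"linear":[0.9,0,0.02],"rotation":[0,0,0]},{"claw":1,"linear":[0.9,0,0.02],"rotation":[0,0,0]},{"claw":1,"linear":[0.6,0,0],"rotation":[0,0,0]},{"claw":1,"linear":[0.2,0,0],"rotation":[0,0,0]},{"claw":1,"linear":[0,0,0],"rotation":[0,0,0]},{"claw":1,"linear":[0,0,0],"rotation":[0,0,0]}]}}

```text
time: 26.25
position: [0.4706, 0.0068, 0.0296]
tool_rot: [-0.241, 1.569, 0.244]
ft_force: [-0.0, 0.2, -0.8]
grip_width: 0.563
```

```bash
python3 go.py .477 .0055 .014 .305
```

```text
t 26.25 pos [0.4706 0.0068 0.0296] q1,7 [0.33 0.17] dist mm 17
 shift units now [ 0.62 -0.13  0.23]  after turn [ 0.62 -0.13  0.23] turn units [ 0.0024 -0.0069 -0.0023] deg [ 0.2 -0.6 -0.2]
```

Call:
{"api": "play_rows", "payload": {"targets": [{"claw":1,"linear":[0.3,0,0.1],"rotation":[0,-0.006,-0.002]},{"claw":1,"linear":[0.2,0,0],"rotation":[0,0,0]},{"claw":1,"linear":[0.1,0,0],"rotation":[0,0,0]},{"claw":1,"linear":[0.1,0,0],"rotation":[0,0,0]},{"claw":1,"linear":[0.1,0,0],"rotation":[0,0,0]}]}}

```text
time: 26.67
position: [0.4756, 0.0074, 0.0121]
tool_rot: [-0.243, 1.553, 0.241]
ft_force: [1.3, 1.2, -0.3]
grip_width: 0.569
```

Call:
{"api": "play_rows", "payload": {"targets": [{"claw":1,"linear":[0.1,0,0],"rotation":[0,0,0]},{"claw":1,"linear":[0.1,0,0],"rotation":[0,0,0]}]}}

```text
time: 26.83
position: [0.4762, 0.0073, 0.0088]
tool_rot: [-0.244, 1.554, 0.24]
ft_force: [-10.5, -0.4, 23.5]
grip_width: 0.565
```

Contact came with the TCP at about 9 mm, so only about 3 mm of the edge was gripped. Opening, going lower and closing fully.

Call:
{"api": "play_rows", "payload": {"targets": [{"claw":0.2,"linear":[0,0,0],"rotation":[0,0,0]},{"claw":0.2,"linear":[0,0,0],"rotation":[0,0,0]},{"claw":0.2,"linear":[0,0,0],"rotation":[0,0,0]},{"claw":0.2,"linear":[0,0,0],"rotation":[0,0,0]},{"claw":0.2,"linear":[0,0,0],"rotation":[0,0,0]}]}}

```text
time: 27.25
position: [0.4778, 0.0073, 0.0103]
tool_rot: [-0.244, 1.551, 0.239]
ft_force: [-0.3, -0.4, -0.6]
grip_width: 0.781
```

```bash
python3 go.py .477 .0060 .003 .305
```

```text
t 27.25 pos [0.4778 0.0073 0.0103] q1,7 [0.32 0.14] dist mm 7
 shift units now [ 0.29 -0.04 -0.05]  after turn [ 0.29 -0.04 -0.05] turn units [0.0021 0.0037 0.0025] deg [0.2 0.3 0.2]
```

Call:
{"api": "play_rows", "payload": {"targets": [{"claw":0.2,"linear":[0.28,-0.04,-0.05],"rotation":[0,0.003,0.002]},{"claw":0.2,"linear":[0,0,0],"rotation":[0,0,0]},{"claw":0.2,"linear":[0,0,0],"rotation":[0,0,0]},{"claw":1,"linear":[0.02,0,0],"rotation":[0,0,0]},{"claw":1,"linear":[0,0,0],"rotation":[0,0,0]},{"claw":1,"linear":[0,0,0],"rotation":[0,0,0]},{"claw":1,"linear":[0,0,0],"rotation":[0,0,0]},{"claw":1,"linear":[0,0,0],"rotation":[0,0,0]},{"claw":1,"linear":[0,0,0],"rotation":[0,0,0]},{"claw":1,"linear":[0,0,0],"rotation":[0,0,0]}]}}

```text
time: 28.08
position: [0.4761, 0.0057, 0.001]
tool_rot: [-0.242, 1.558, 0.242]
ft_force: [-0.3, -1.2, -1.0]
grip_width: 0.571
```

Call:
{"api": "play_rows", "payload": {"targets": [{"claw":1,"linear":[0,0,0],"rotation":[0,0,0]},{"claw":1,"linear":[0,0,0],"rotation":[0,0,0]}]}}

```text
time: 28.25
position: [0.4761, 0.0057, 0.001]
tool_rot: [-0.242, 1.558, 0.242]
ft_force: [0.2, 1.3, -1.0]
grip_width: 0.572
```

Call:
{"api": "play_rows", "payload": {"targets": [{"claw":1,"linear":[-0.4,0,0],"rotation":[0,0,0]},{"claw":1,"linear":[-1,0,0],"rotation":[0,0,0]},{"claw":1,"linear":[-1,0,0],"rotation":[0,0,0]},{"claw":1,"linear":[-1,0,0],"rotation":[0,0,0]},{"claw":1,"linear":[-1,0,0],"rotation":[0,0,0]},{"claw":1,"linear":[-0.8,0,0],"rotation":[0,0,0]},{"claw":1,"linear":[0,-0.5,-0.3],"rotation":[0.078,0,0]},{"claw":1,"linear":[0,-1,-0.4],"rotation":[0.078,0,0]},{"claw":1,"linear":[0,-1,-0.27],"rotation":[0.01,0,0]},{"claw":1,"linear":[0,-1,-0.27],"rotation":[0,0,0]}]}}

```text
time: 29.08
position: [0.4575, -0.08, 0.1448]
tool_rot: [-0.038, 1.566, 0.042]
ft_force: [0.7, -0.1, -1.4]
grip_width: 0.571
```

Call:
{"api": "play_rows", "payload": {"targets": [{"claw":1,"linear":[0,-1,-0.27],"rotation":[0,0,0]},{"claw":1,"linear":[0,-1,-0.27],"rotation":[0,0,0]},{"claw":1,"linear":[0,-1,-0.27],"rotation":[0,0,0]},{"claw":1,"linear":[0,-1,-0.27],"rotation":[0,0,0]},{"claw":1,"linear":[0,-1,-0.27],"rotation":[0,0,0]},{"claw":1,"linear":[0,-1,-0.27],"rotation":[0,0,0]},{"claw":1,"linear":[0,-1,-0.27],"rotation":[0,0,0]},{"claw":1,"linear":[0,-1,-0.27],"rotation":[0,0,0]},{"claw":1,"linear":[0,-0.6,-0.1],"rotation":[0,0,0]},{"claw":1,"linear":[0,0,0],"rotation":[0,0,0]}]}}

```text
time: 29.92
position: [0.4071, -0.3125, 0.1538]
tool_rot: [-0.039, 1.557, 0.034]
ft_force: [0.1, -1.0, -0.4]
grip_width: 0.573
```

```bash
python3 go.py .3965 -.3455 .1 .043; python3 -c "from w import *;look('w11')"
```

```text
t 29.92 pos [ 0.4071 -0.3125  0.1538] q1,7 [0.69 0.65] dist mm 64
 shift units now [ 2.15 -1.29 -0.51]  after turn [ 2.15 -1.3  -0.48] turn units [0.0022 0.0084 0.0021] deg [0.2 0.8 0.2]
```

View pics/w11.png

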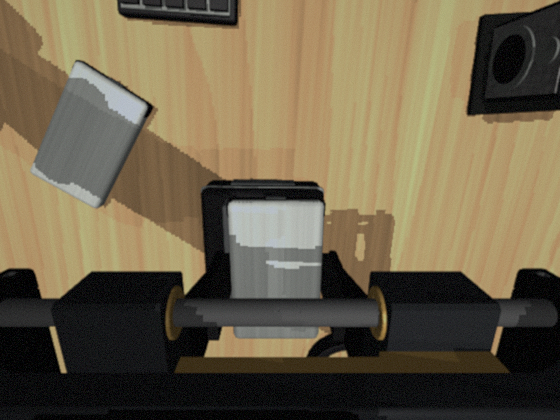

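```bash
python3 - <<'E'
from h import *
C=cam('wrist',dict(position=np.array([.4071,-.3125,.1538]),tool_rot=np.array([-.039,1.557,.034])))
im=cv2.imread('pics/w11.png');g=cv2.cvtColor(im,6)
print(g[190:212,276],g[328:348,276])
for zt in(.16,.165):
    a,b,l,r=back(C,[[276,200],[276,338],[228,205],[323,205]],zt)
    print(zt,'len',np.linalg.norm(a-b).round(4),'wid',np.linalg.norm(l-r).round(4),'mid-TCP',((a+b)/2).round(4)-[.4071,-.3125,0])
E
```

```text
[ 18   5  15  10  25  14  27  48  56  46  82 120 154 167 176 184 189 189
 190 186 187 190] [126 130 128 126 129 125 125 129 125 118 132 157 159 157 157 159 161 157
 158 156]
0.16 len 0.0856 wid 0.0491 mid-TCP [-0.0005  0.0005  0.16  ]
0.165 len 0.0828 wid 0.0476 mid-TCP [-0.0007  0.0032  0.165 ]
```

Wrist view: drive held well (columns 228–323, rows 200–338) over the PC and switch. It sits about 2 mm toward +y in the hand, so I'll compensate for that.

Call:
{"api": "play_rows", "payload": {"targets": [{"claw":1,"linear":[0,-0.5,-0.2],"rotation":[0,0.008,0.002]},{"claw":1,"linear":[0.3,-0.6,-0.2],"rotation":[0,0,0]},{"claw":1,"linear":[0.7,-0.2,0],"rotation":[0,0,0]},{"claw":1,"linear":[0.7,0,0],"rotation":[0,0,0]},{"claw":1,"linear":[0.2,0,0],"rotation":[0,0,0]},{"claw":1,"linear":[0,0,0],"rotation":[0,0,0]},{"claw":1,"linear":[0,0,0],"rotation":[0,0,0]}]}}

```text
time: 30.55
position: [0.402, -0.3414, 0.1081]
tool_rot: [-0.044, 1.569, 0.047]
ft_force: [0.5, 0.7, 0.0]
grip_width: 0.569
```

```bash
python3 go.py .3968 -.347 .074 .043
```

```text
t 30.55 pos [ 0.402  -0.3414  0.1081] q1,7 [0.72 0.7 ] dist mm 35
 shift units now [ 1.36 -0.21 -0.22]  after turn [ 1.37 -0.21 -0.22] turn units [ 0.0097  0.0009 -0.001 ] deg [ 0.9  0.1 -0.1]
```

Call:
{"api": "play_rows", "payload": {"targets": [{"claw":1,"linear":[0.2,-0.21,-0.22],"rotation":[0.009,0,0]},{"claw":1,"linear":[0.4,0,0],"rotation":[0,0,0]},{"claw":1,"linear":[0.3,0,0],"rotation":[0,0,0]},{"claw":1,"linear":[0,0,0],"rotation":[0,0,0]},{"claw":1,"linear":[0,0,0],"rotation":[0,0,0]}]}}

```text
time: 30.97
position: [0.3982, -0.3473, 0.0863]
tool_rot: [-0.036, 1.566, 0.035]
ft_force: [0.7, 0.4, -0.6]
grip_width: 0.571
```

```bash
python3 go.py .3968 -.347 .074 .043
```

```text
t 30.97 pos [ 0.3982 -0.3473  0.0863] q1,7 [0.73 0.7 ] dist mm 12
 shift units now [ 0.49  0.02 -0.06]  after turn [ 0.49  0.02 -0.06] turn units [0.0014 0.0028 0.0005] deg [0.1 0.3 0. ]
```

Call:
{"api": "play_rows", "payload": {"targets": [{"claw":1,"linear":[0.25,0.02,-0.06],"rotation":[0,0.002,0]},{"claw":1,"linear":[0.2,0,0],"rotation":[0,0,0]},{"claw":1,"linear":[0,0,0],"rotation":[0,0,0]},{"claw":1,"linear":[0,0,0],"rotation":[0,0,0]}]}}

```text
time: 31.3
position: [0.3968, -0.3467, 0.074]
tool_rot: [-0.036, 1.569, 0.035]
ft_force: [0.2, 0.0, 0.4]
grip_width: 0.574
```

```bash
python3 go.py .3968 -.347 .073 .043
```

```text
t 31.3 pos [ 0.3968 -0.3467  0.074 ] q1,7 [0.73 0.7 ] dist mm 1
 shift units now [ 0.04 -0.01  0.  ]  after turn [ 0.04 -0.01  0.  ] turn units [0.0017 0.0007 0.0005] deg [0.1 0.1 0. ]
```

Call:
{"api": "play_rows", "payload": {"targets": [{"claw":1,"linear":[0.05,0,0],"rotation":[0,0,0]},{"claw":1,"linear":[0.03,0,0],"rotation":[0,0,0]},{"claw":0.35,"linear":[0,0,0],"rotation":[0,0,0]},{"claw":0.2,"linear":[0,0,0],"rotation":[0,0,0]},{"claw":0.1,"linear":[0,0,0],"rotation":[0,0,0]},{"claw":0,"linear":[0,0,0],"rotation":[0,0,0]},{"claw":0,"linear":[-0.4,0,0],"rotation":[0,0,0]},{"claw":0,"linear":[-1,0,0],"rotation":[0,0,0]},{"claw":0,"linear":[-1,0,0],"rotation":[0,0,0]},{"claw":0,"linear":[-1,0,0],"rotation":[0,0,0]}]}}

```text
time: 32.13
position: [0.3939, -0.3442, 0.1565]
tool_rot: [-0.031, 1.577, 0.041]
ft_force: [-0.4, -0.8, 0.4]
grip_width: 0.984
```

Call:
{"api": "play_rows", "payload": {"targets": [{"claw":0,"linear":[-1,0,0],"rotation":[0,0,0]},{"claw":0,"linear":[-0.3,0,0],"rotation":[0,0,0]},{"claw":0,"linear":[0,0,0],"rotation":[0,0,0]}]}}

```text
time: 32.38
position: [0.3966, -0.3464, 0.1986]
tool_rot: [-0.037, 1.568, 0.035]
ft_force: [-0.5, 1.1, -0.3]
grip_width: 1.0
```

```bash
python3 go.py .43 .36 .21 "pi/2"; python3 - <<'E'
from w import *
s=get_state();im,C=look('w12');g=cv2.GaussianBlur(cv2.cvtColor(im,6),(3,3),0)
def run(th,d,n):
    M=((g>th)&(sat(im)>0)).astype(np.uint8);M=cv2.morphologyEx(M,3,np.ones((7,7)));p,q=fit(im,C,(.3965,-.346),d,.04,M);print(n,p.round(4),round(q,3));return p
a=run(55,(.062,.094,.0705,.071),'switch+drive');b=run(105,(.05,.084,.0825,.083),'drive')
o=im.copy()
for p,d in((a,(.062,.094,.0705,.071)),(b,(.05,.084,.0825,.083))):cv2.polylines(o,[np.int32(np.round(hull(C,p,d)))],True,(0,255,0),1)
cv2.imwrite('pics/w12_o.png',cv2.resize(o[80:320,130:430],(750,600),interpolation=2))
E
```

```text
t 32.38 pos [ 0.3966 -0.3464  0.1986] q1,7 [0.73 0.71] dist mm 707
 shift units now [-0.5  28.16  2.63]  after turn [-0.46 -1.34 28.26] turn units [-9.709e-01  4.000e-04  1.900e-03] deg [-87.4   0.    0.2]
switch+drive [ 0.396  -0.3453  0.0472] 0.982
drive [ 0.3979 -0.3409  0.0344] 0.917
```

View pics/w12_o.png

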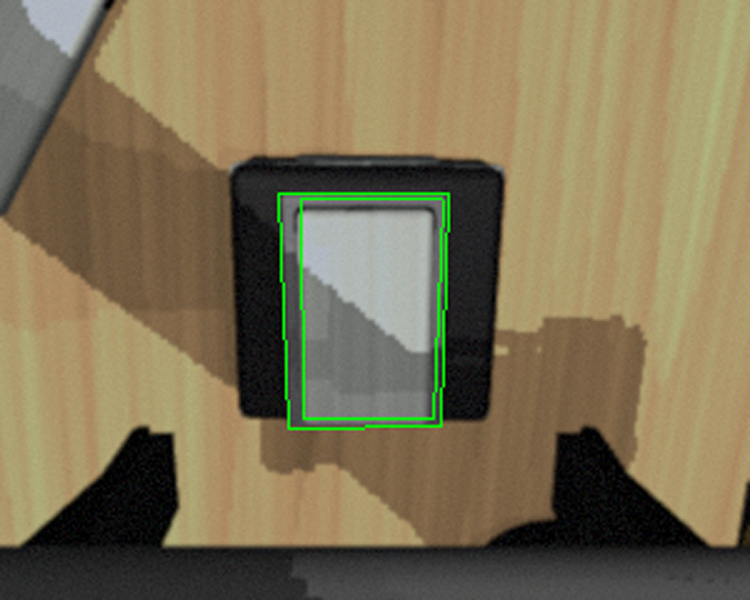

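Enlarged view: drive (columns 297–437, rows 207–424) is centred on the switch (280–448, 194–428) within about 2 mm and parallel to it. Next the mouse, turning the jaws on the way.

Call:
{"api": "play_rows", "payload": {"targets": [{"claw":0,"linear":[-0.05,0.9,0.08],"rotation":[-0.079,0,0]},{"claw":0,"linear":[-0.05,0.98,0.21],"rotation":[-0.079,0,0]},{"claw":0,"linear":[-0.05,0.94,0.33],"rotation":[-0.079,0,0]},{"claw":0,"linear":[-0.05,0.9,0.45],"rotation":[-0.079,0,0]},{"claw":0,"linear":[-0.05,0.83,0.55],"rotation":[-0.079,0,0]},{"claw":0,"linear":[-0.05,0.76,0.65],"rotation":[-0.079,0,0]},{"claw":0,"linear":[-0.05,0.67,0.74],"rotation":[-0.079,0,0]},{"claw":0,"linear":[-0.05,0.57,0.82],"rotation":[-0.079,0,0]},{"claw":0,"linear":[-0.05,0.47,0.88],"rotation":[-0.079,0,0]},{"claw":0,"linear":[-0.05,0.35,0.94],"rotation":[-0.079,0,0]}]}}

```text
time: 33.27
position: [0.3964, -0.092, 0.1958]
tool_rot: [-0.992, 1.338, 1.018]
ft_force: [0.5, 0.2, 0.4]
grip_width: 1.0
```

```bash
python3 go.py .43 .36 .2 "pi/2"
```

```text
t 33.27 pos [ 0.3964 -0.092   0.1958] q1,7 [0.49 1.51] dist mm 453
 shift units now [-0.08  3.63 17.76]  after turn [-0.17 -1.35 18.08] turn units [-0.1756  0.0023 -0.0119] deg [-15.8   0.2  -1.1]
```

Call:
{"api": "play_rows", "payload": {"targets": [{"claw":0,"linear":[0,0.05,1],"rotation":[-0.079,0,-0.005]},{"claw":0,"linear":[0,-0.05,1],"rotation":[-0.079,0,-0.005]},{"claw":0,"linear":[0,-0.2,1],"rotation":[-0.015,0,0]},{"claw":0,"linear":[0,-0.2,1],"rotation":[0,0,0]},{"claw":0,"linear":[0,-0.2,1],"rotation":[0,0,0]},{"claw":0,"linear":[0,-0.2,1],"rotation":[0,0,0]},{"claw":0,"linear":[0,-0.2,1],"rotation":[0,0,0]},{"claw":0,"linear":[0,-0.2,1],"rotation":[0,0,0]},{"claw":0,"linear":[0,-0.2,1],"rotation":[0,0,0]},{"claw":0,"linear":[0,-0.2,1],"rotation":[0,0,0]}]}}

```text
time: 34.1
position: [0.4371, 0.1682, 0.1815]
tool_rot: [-1.198, 1.223, 1.232]
ft_force: [-0.0, -0.8, -0.7]
grip_width: 0.999
```

Call:
{"api": "play_rows", "payload": {"targets": [{"claw":0,"linear":[0,-0.2,1],"rotation":[0,0,0]},{"claw":0,"linear":[0,-0.2,1],"rotation":[0,0,0]},{"claw":0,"linear":[0,-0.2,1],"rotation":[0,0,0]},{"claw":0,"linear":[0,-0.2,1],"rotation":[0,0,0]},{"claw":0,"linear":[0,-0.2,1],"rotation":[0,0,0]},{"claw":0,"linear":[0,-0.2,1],"rotation":[0,0,0]},{"claw":0,"linear":[0,-0.2,1],"rotation":[0,0,0]},{"claw":0,"linear":[0,-0.2,0.8],"rotation":[0,0,0]},{"claw":0,"linear":[0,0,0],"rotation":[0,0,0]}]}}

```text
time: 34.85
position: [0.4683, 0.3744, 0.1646]
tool_rot: [-1.193, 1.239, 1.251]
ft_force: [0.1, -0.7, 0.8]
grip_width: 1.002
```

```bash
python3 go.py .58 .39 .14 "pi/2"
```

```text
t 34.85 pos [0.4683 0.3744 0.1646] q1,7 [-0.11  0.71] dist mm 115
 shift units now [ 0.77 -4.52  0.58]  after turn [ 0.98 -4.47  0.63] turn units [ 0.006  0.    -0.03 ] deg [ 0.5  0.  -2.7]
```

Call:
{"api": "play_rows", "payload": {"targets": [{"claw":0,"linear":[0,-0.7,0.1],"rotation":[0.005,0,-0.015]},{"claw":0,"linear":[0,-1,0.15],"rotation":[0,0,-0.014]},{"claw":0,"linear":[0,-1,0.15],"rotation":[0,0,0]},{"claw":0,"linear":[0,-1,0.15],"rotation":[0,0,0]},{"claw":0,"linear":[0,-0.6,0],"rotation":[0,0,0]},{"claw":0,"linear":[0,0,0],"rotation":[0,0,0]},{"claw":0,"linear":[0,0,0],"rotation":[0,0,0]}]}}

```text
time: 35.43
position: [0.5719, 0.3864, 0.1489]
tool_rot: [-1.215, 1.226, 1.224]
ft_force: [-1.5, -0.3, 0.6]
grip_width: 1.0
```

```bash
python3 go.py .583 .39 .08 "pi/2";python3 w.py w13 mouse .584 .39 0 0 padL .5997 .159 .04 0 mat .398 .352 .036 0; python3 - <<'E'
from w import *
C=cam('wrist',get_state());im=cv2.imread('pics/w13.png');o=ortho(im,C,(.584,.39),.02,.09,450)
s=.18/450
for i in range(0,450,50):o[::6,i]=(0,255,255);o[i,::6]=(0,255,255)
cv2.imwrite('pics/w13_c.png',o)
E
```

```text
t 35.43 pos [0.5719 0.3864 0.1489] q1,7 [-0.17  0.73] dist mm 70
 shift units now [ 2.74 -0.49  0.17]  after turn [ 2.75 -0.44  0.14] turn units [ 0.0057 -0.0069 -0.0114] deg [ 0.5 -0.6 -1. ]
mouse [ 0.5864  0.3905 -0.0723] 0.832
padL [ 0.6126  0.1454 -0.3284] 0.653
mat [0.3985 0.3513 0.031 ] 0.99
```

View pics/w13_c.png

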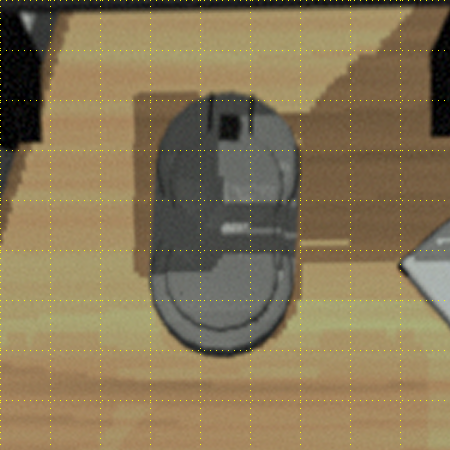

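Metric crop (0.4 mm/px): the mouse spans columns 150–300 and rows 92–357, with the wheel at (230,127) away from the robot. Centre (0.584, 0.390), yaw about −0.05.

Call:
{"api": "play_rows", "payload": {"targets": [{"claw":0,"linear":[0.2,-0.4,0.15],"rotation":[0.03,-0.006,-0.01]},{"claw":0,"linear":[1,0,0],"rotation":[0,0,0]},{"claw":0,"linear":[1,0,0],"rotation":[0,0,0]},{"claw":0,"linear":[1,0,0],"rotation":[0,0,0]},{"claw":0,"linear":[0.9,0,0],"rotation":[0,0,0]},{"claw":0,"linear":[0.3,0,0],"rotation":[0,0,0]},{"claw":0,"linear":[0,0,0],"rotation":[0,0,0]},{"claw":0,"linear":[0,0,0],"rotation":[0,0,0]}]}}

```text
time: 36.15
position: [0.5723, 0.3893, 0.0361]
tool_rot: [-1.185, 1.231, 1.186]
ft_force: [-0.4, 0.3, -0.2]
grip_width: 0.999
```

```bash
python3 go.py .584 .390 .007 "pi/2-.05"
```

```text
t 36.15 pos [0.5723 0.3893 0.0361] q1,7 [-0.19  0.65] dist mm 31
 shift units now [ 1.16 -0.47  0.05]  after turn [ 1.16 -0.47  0.05] turn units [ 0.0103 -0.0022 -0.0026] deg [ 0.9 -0.2 -0.2]
```

Call:
{"api": "play_rows", "payload": {"targets": [{"claw":0,"linear":[0.3,-0.45,0.05],"rotation":[0.01,-0.002,-0.002]},{"claw":0,"linear":[0.4,0,0],"rotation":[0,0,0]},{"claw":0,"linear":[0.3,0,0],"rotation":[0,0,0]},{"claw":0,"linear":[0,0,0],"rotation":[0,0,0]},{"claw":0,"linear":[0,0,0],"rotation":[0,0,0]}]}}

```text
time: 36.57
position: [0.5872, 0.3922, 0.0142]
tool_rot: [-1.171, 1.225, 1.169]
ft_force: [0.4, -1.2, 0.7]
grip_width: 1.005
```

```bash
python3 go.py .584 .390 .007 "pi/2-.05"
```

```text
t 36.57 pos [0.5872 0.3922 0.0142] q1,7 [-0.2   0.63] dist mm 8
 shift units now [ 0.29  0.13 -0.09]  after turn [ 0.29  0.12 -0.09] turn units [-0.0011  0.0029  0.0038] deg [-0.1  0.3  0.3]
```

Call:
{"api": "play_rows", "payload": {"newtons": 20, "targets": [{"claw":0,"linear":[0.28,0.12,-0.09],"rotation":[0,0.003,0.003]},{"claw":0,"linear":[0,0,0],"rotation":[0,0,0]},{"claw":1,"linear":[0,0,0],"rotation":[0,0,0]},{"claw":1,"linear":[0,0,0],"rotation":[0,0,0]},{"claw":1,"linear":[0,0,0],"rotation":[0,0,0]},{"claw":1,"linear":[0,0,0],"rotation":[0,0,0]},{"claw":1,"linear":[0,0,0],"rotation":[0,0,0]},{"claw":1,"linear":[0,0,0],"rotation":[0,0,0]},{"claw":1,"linear":[0,0,0],"rotation":[0,0,0]},{"claw":1,"linear":[0,0,0],"rotation":[0,0,0]}]}}

```text
time: 37.4
position: [0.584, 0.3905, 0.0077]
tool_rot: [-1.172, 1.231, 1.17]
ft_force: [0.2, -0.7, -1.1]
grip_width: 0.664
```

Call:
{"api": "play_rows", "payload": {"targets": [{"claw":1,"linear":[0,0,0],"rotation":[0,0,0]},{"claw":1,"linear":[-0.4,0,0],"rotation":[0,0,0]},{"claw":1,"linear":[-0.8,0,0],"rotation":[0,0,0]},{"claw":1,"linear":[-0.8,0,0],"rotation":[0,0,0]},{"claw":1,"linear":[-0.6,0,0],"rotation":[0,0,0]},{"claw":1,"linear":[0,0,0],"rotation":[0,0,0]}]}}

```text
time: 37.9
position: [0.5826, 0.3898, 0.0753]
tool_rot: [-1.172, 1.235, 1.172]
ft_force: [0.5, 1.7, -0.4]
grip_width: 0.664
```

```bash
python3 go.py .3982 .3517 .07 "pi/2+.034"
```

```text
t 37.9 pos [0.5826 0.3898 0.0753] q1,7 [-0.18  0.65] dist mm 188
 shift units now [ 0.23  7.29 -1.89]  after turn [ 0.21  7.42 -1.27] turn units [-0.054  -0.0011 -0.0012] deg [-4.9 -0.1 -0.1]
```

Call:
{"api": "play_rows", "payload": {"targets": [{"claw":1,"linear":[0,0.6,-0.12],"rotation":[-0.054,0,0]},{"claw":1,"linear":[0,1,-0.18],"rotation":[0,0,0]},{"claw":1,"linear":[0,1,-0.18],"rotation":[0,0,0]},{"claw":1,"linear":[0,1,-0.18],"rotation":[0,0,0]},{"claw":1,"linear":[0,1,-0.18],"rotation":[0,0,0]},{"claw":1,"linear":[0,1,-0.18],"rotation":[0,0,0]},{"claw":1,"linear":[0,1,-0.18],"rotation":[0,0,0]},{"claw":1,"linear":[0,0.5,0],"rotation":[0,0,0]},{"claw":1,"linear":[0,0,0],"rotation":[0,0,0]},{"claw":1,"linear":[0,0,0],"rotation":[0,0,0]}]}}

```text
time: 38.73
position: [0.399, 0.3511, 0.0731]
tool_rot: [-1.239, 1.193, 1.233]
ft_force: [0.6, 0.0, -0.2]
grip_width: 0.662
```

```bash
python3 go.py .3982 .3517 .013 "pi/2+.034"
```

```text
t 38.73 pos [0.399  0.3511 0.0731] q1,7 [-0.09  0.65] dist mm 60
 shift units now [2.4  0.03 0.03]  after turn [2.4  0.03 0.03] turn units [ 0.0013 -0.0022  0.0011] deg [ 0.1 -0.2  0.1]
```

Call:
{"api": "play_rows", "payload": {"targets": [{"claw":1,"linear":[0.5,0,0],"rotation":[0,0,0]},{"claw":1,"linear":[0.8,0,0],"rotation":[0,0,0]},{"claw":1,"linear":[0.6,0,0],"rotation":[0,0,0]},{"claw":1,"linear":[0.1,0,0],"rotation":[0,0,0]},{"claw":1,"linear":[0,0,0],"rotation":[0,0,0]},{"claw":1,"linear":[0,0,0],"rotation":[0,0,0]}]}}

```text
time: 39.23
position: [0.4055, 0.3516, 0.0187]
tool_rot: [-1.234, 1.192, 1.229]
ft_force: [-0.5, -0.7, -0.4]
grip_width: 0.667
```

```bash
python3 go.py .3982 .3517 .012 "pi/2+.034"
```

```text
t 39.23 pos [0.4055 0.3516 0.0187] q1,7 [-0.13  0.6 ] dist mm 10
 shift units now [0.27 0.29 0.01]  after turn [0.27 0.29 0.02] turn units [-0.002  -0.0002  0.0024] deg [-0.2 -0.   0.2]
```

Call:
{"api": "play_rows", "payload": {"targets": [{"claw":1,"linear":[0.1,0.28,0],"rotation":[0,0,0.002]},{"claw":1,"linear":[0.15,0,0],"rotation":[0,0,0]},{"claw":1,"linear":[0.05,0,0],"rotation":[0,0,0]},{"claw":1,"linear":[0.05,0,0],"rotation":[0,0,0]}]}}

```text
time: 39.57
position: [0.3997, 0.3525, 0.0108]
tool_rot: [-1.231, 1.192, 1.23]
ft_force: [0.2, -0.7, -0.9]
grip_width: 0.666
```

Call:
{"api": "play_rows", "payload": {"targets": [{"claw":0.25,"linear":[0,0,0],"rotation":[0,0,0]},{"claw":0.1,"linear":[0,0,0],"rotation":[0,0,0]},{"claw":0,"linear":[0,0,0],"rotation":[0,0,0]},{"claw":0,"linear":[0,0,0],"rotation":[0,0,0]},{"claw":0,"linear":[-0.4,0,0],"rotation":[0,0,0]},{"claw":0,"linear":[-1,0,0],"rotation":[0,0,0]},{"claw":0,"linear":[-1,0,0],"rotation":[0,0,0]},{"claw":0,"linear":[-1,0,0],"rotation":[0,0,0]},{"claw":0,"linear":[-1,0,0],"rotation":[0,0,0]},{"claw":0,"linear":[-1,0,0],"rotation":[0,0,0]}]}}

```text
time: 40.4
position: [0.3962, 0.3506, 0.1503]
tool_rot: [-1.232, 1.198, 1.235]
ft_force: [1.3, -0.1, -0.0]
grip_width: 0.999
```

Call:
{"api": "play_rows", "payload": {"targets": [{"claw":0,"linear":[-1,0,0],"rotation":[0,0,0]},{"claw":0,"linear":[-0.5,0,0],"rotation":[0,0,0]},{"claw":0,"linear":[0,0,0],"rotation":[0,0,0]},{"claw":0,"linear":[0,0,0],"rotation":[0,0,0]}]}}

```text
time: 40.73
position: [0.3983, 0.3539, 0.1993]
tool_rot: [-1.234, 1.183, 1.23]
ft_force: [-0.2, -0.1, -0.9]
grip_width: 0.999
```

```bash
python3 go.py .47 .16 .24 "pi/2+.034"; python3 - <<'E'
from w import *
im=get_image('top');cv2.imwrite('pics/top3.png',im);C=cam('top');S=[]
for n,c,z in(('padL/plain',(.6,.159),.092),('padR/knob',(.627,-.173),.092),('pc/switch/drive',(.396,-.345),.083),('mat/mouse',(.398,.352),.026)):
    o=ortho(im,C,c,z,.1,300);cv2.putText(o,n,(3,12),0,.45,(0,0,255),1);S.append(cv2.convertScaleAbs(o,alpha=1.6,beta=15))
cv2.imwrite('pics/fin.png',np.vstack([np.hstack(S[:2]),np.hstack(S[2:])]))
E
```

```text
t 40.73 pos [0.3983 0.3539 0.1993] q1,7 [-0.03  0.74] dist mm 211
 shift units now [-1.64 -2.62 -7.84]  after turn [-1.63 -2.6  -7.85] turn units [-0.0003  0.0029  0.0054] deg [-0.   0.3  0.5]
```

View pics/fin.png

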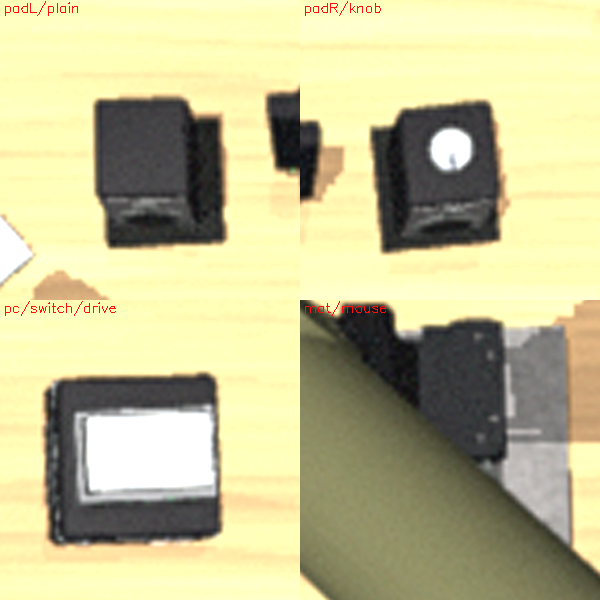

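Final top crops (1.5 px/mm, far side up): both speakers stand on their pads with grilles toward the robot. Knob at (451,150), so the knob speaker is within 1 mm of the pad. Plain top is about (142,146), so it needs a check. Drive, switch and PC are nested. The arm hides the mouse. I'll refine the plain speaker with a union-silhouette fit and check the mouse from the wrist camera.

```bash
python3 - <<'E'
from w import *
def ufit(im,C,pad,p0,nm):
    M=sat(im);P=hull(C,pad,(.088,.084,0,.008))[:,0];h0=hull(C,p0,(.068,.064,.008,.092))[:,0]
    A=np.vstack([P,h0]);x0,y0=np.maximum(A.min(0)-12,0).astype(int);x1,y1=(A.max(0)+12).astype(int)
    m=M[y0:y1,x0:x1];n,lab=cv2.connectedComponents(m);c=(h0.mean(0)-[x0,y0]).astype(int);m=(lab==np.bincount(lab[c[1]-4:c[1]+5,c[0]-4:c[0]+5].ravel(),minlength=n)[1:].argmax()+1).astype(np.uint8)
    cn=cv2.findContours(m,0,2)[0];cv2.drawContours(m,cn,-1,1,-1);S=8;mm=cv2.resize(m.astype(np.float32),None,fx=S,fy=S)>.5
    def cost(p):
        q=np.zeros(mm.shape,np.uint8)
        for h in(hull(C,p[3:6],(.088,.084,0,.008)),hull(C,p[:3],(.068,.064,.008,.092))):cv2.fillConvexPoly(q,np.round((h[:,0]-[x0,y0]+.5)*S-.5).astype(np.int32),1)
        return -(mm&(q>0)).sum()/(mm|(q>0)).sum()
    x=np.r_[p0,pad];r=minimize(cost,x,method='Nelder-Mead',options=dict(initial_simplex=np.vstack([x]+[x+np.eye(6)[i]*(.006 if i%3<2 else .06) for i in range(6)]),maxiter=900,xatol=1e-4,fatol=1e-5))
    print(nm,'spk',r.x[:3].round(4),'pad',r.x[3:].round(4),'IoU',round(-r.fun,3),'d mm',(1e3*np.hypot(*(r.x[:2]-r.x[3:5]))).round(1))
im=cv2.imread('pics/top3.png');C=cam('top')
ufit(im,C,(.5997,.1593,.043),(.602,.161,.04),'plain top')
ufit(im,C,(.6272,-.173,.095),(.628,-.173,.095),'knob top')
C=cam('wrist',dict(position=np.array([.6015,.1606,.204]),tool_rot=np.array([1.188,1.222,-1.161])))
ufit(cv2.imread('pics/w3.png'),C,(.5997,.1593,.043),(.602,.161,.04),'plain w3')
s=get_state();im,C=look('w14');o=ortho(im,C,(.398,.352),.003,.1,500)
cv2.imwrite('pics/w14_c.png',o)
E
```

```text
plain top spk [0.6    0.1646 0.0271] pad [0.6002 0.1597 0.0539] IoU 0.963 d mm 5.0
knob top spk [ 0.6229 -0.1715  0.126 ] pad [ 0.6289 -0.1737  0.0909] IoU 0.955 d mm 6.4
plain w3 spk [0.6063 0.1605 0.0125] pad [0.6004 0.157  0.0516] IoU 0.976 d mm 6.8
```

View pics/w14_c.png

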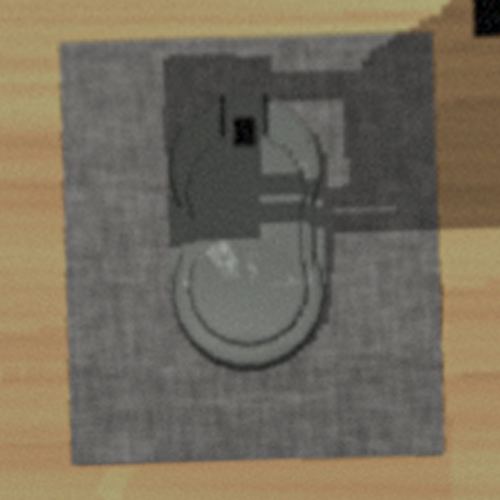

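Wrist view: the mouse (columns 172–327, near end row 368, wheel at (243,130)) lies parallel to the mat (columns 60–445, rows 35–462), within about 5 mm of centre. The plain speaker is 5–7 mm off its pad centre, inside the 12 mm limit, so I'll leave it. The arm is clear, so I'm handing in.

```bash
python3 -c "
from bench import *
s=get_state();print(s['time'],s['ft_force'],abs(s['qd']).max());print(close_job())"
```

```text
40.8333 [-0.53120179 -0.27426852 -0.72195135] 0.022809326000449718
the job is handed in; nothing more can be done
None
```

All five items are placed and the job was handed in at 40.8 s of the 128 s allowed. My last checks put everything within tolerance. The arm was clear, but the job gave no verdict.

| Item | Where | Last check |
|---|---|---|
| Knob speaker | Right pad | Knob position and release pose put it 1–2 mm off centre. A silhouette fit disagreed (6 mm, 0.035 rad). All within 12 mm. |
| Plain speaker | Left pad | About 5–7 mm off centre and 0.03–0.04 rad off square. This is the loosest placement; I left it because it is inside the 12 mm limit. |
| Switch | On the mini PC | 1–2 mm off centre by most measurements; one rougher PC fit put it nearer 4 mm. Square. |
| Drive (middle-sized) | On the switch | About 2 mm off centre by eye, lying lengthwise. An automatic fit put it about 5 mm off. |
| Mouse | On the mat | About 5 mm off centre, in line with the mat, wheel end away from the robot. |

Both speakers face the robot, like the screen.

The first grip on the drive caught only its upper edge, so I set it down and regripped it lower. That set-down touched the table with about 24 N at the wrist.

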